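# Garnish station lid: start the hinge pin and hold the lid in its hinge

### The arm

A 7-joint arm with a two-finger parallel gripper is mounted at the origin on the work surface. World frame = base frame: x ahead of the robot, y to its left, z up, the work surface at z = 0. Lengths are in mm, angles in rad, forces in N, time in s.
With the tool pointing down it reaches from about 400 to 875 mm from the base axis. Payload 4.4 kg.
Tool frame: the origin (TCP) lies on the centre line of the jaws, within the pads' length; the fingertips stand 14 mm ahead of it and the grasp point (between the pads) lies 5 mm behind it; z points along the fingers, x is the direction in which the jaws open and shut, and the axes are right-handed (so a half turn about z gives the same grasp; the last joint's range is limited). The gripper opens to 85 mm and grips with 20 to 120 N. Pads are 22 mm wide; open, the fingers measure 114 mm over their backs; the gripper's body (76 mm by 85 mm) begins 54 mm behind the grasp point. The pads swing forward as they close: fully open they stand 13 mm farther back than shut.
Start: joints at [1.177, 0.628, 0.038, 1.517, -0.027, 0.996, -0.02], TCP at [209.302, -615.394, 245.313] pointing down, gripper open.
Joint ranges: [-3.06, 3.06], [-0.37, 2.12], [-1.25, 1.32], [0.18, 2.47], [-1.1, 4.24], [0.23, 1.98], [-2.94, 2.94]. Speed limits (rad/s): [2.57, 2.57, 3.14, 3.14, 3.14, 3.14, 3.14].

### API

Orientations are given as [roll, pitch, yaw] about the fixed x, y, z axes, in that order (R = Rz(yaw) Ry(pitch) Rx(roll)).
In Python, from cell import ctrl gives the robot as it stands.
- The arm moves only by the tool send_rows, never from a script. Its argument "commands" is a list of rows, each a list of 5 numbers: the finger opening in mm, from 0 to 85.4, then the shift along the tool's x, y, z in mm, then the turn about the tool's z in degrees. In form: [[grip, x, y, z, roll], ...]. A call has 1 to 5 rows; each row is the pose to reach, as a shift and turn from the pose measured when the call began, along the tool's axes at that moment; what a row does not reach only later rows make up. A row lasts 1/10 s, in which the tool goes at most 50 mm and 8.59 degrees, less where a joint would pass 70% of its speed; a pose out of reach is approached as far as the arm can. A call with a gripper value outside its range is refused whole. The fingers move at their own pace and stop on an object; the grip force is fixed at half the most. Time passes only in rows, so rows that repeat a pose let the fingers close. It gives the time, the measured TCP pose, the force and the opening at its end, in the units of the state.
- ctrl.read_state(): the state, without advancing time (a new reading comes with each control period).
- ctrl.get_image(name): name is "side" or "top" or "wrist"; returns the picture (400x640x3 uint8, red, green, blue); there is no depth.
- ctrl.camera_params(name): a dict with "fx", "fy", "cx", "cy" (pixels), "cam_to_world" (4x4, takes a point from camera to world coordinates). Camera axes: x right, y down, z forward; pixel columns grow to the right and rows downward; lengths in mm; the calibration is good to about 2 mm. A picture is of the moment at which its call begins: read the wrist's pose just before it. camera_params takes no time and is no camera call; for the wrist camera it gives the pose at the moment of the call.
- ctrl.finish_job(): hands the job in, once; it reports no verdict.
The state is a dict: "clock": time; "qpos": joint angles; "qd": joint speeds; "tau": joint torques, N m; "eef_pos": TCP position; "tool_rot": TCP orientation; "force": force on the tool from outside, world axes, zero at the start; "torque": the same for the moment, N m; "width": finger opening in mm.
Only numpy, scipy, OpenCV 4.12 (cv2) and the standard library are available. Lean on these libraries where they do the work, as an engineer would, in place of code of your own. Each camera call takes 0.05 s, during which the arm holds its last target.

### The job

Pick the plain round-headed hinge pin out of the pocket tray and start it in the empty end knuckle of the garnish station, like the pin at the other end: well into that knuckle but not so far that it enters the gap for the lid's knuckle, and let go of it. Then take the lid from the draining rack by its grip strip, offer it upright to the hinge with its two knuckles in the gaps, and finish while holding it there, carried by the gripper and not resting on the station, with the holes of lid and station lined up so that a colleague can push both pins home. Leave everything else on the counter where it stands.

Things in the scene. Friction and masses are not known exactly. Their poses are not given: they have to be found in the camera images.
- pin_head (a point): the loose hinge pin, in any of the tray's three pockets: steel, 25 g, the only part with a plain round knob head and a tapered nose. This point is the centre of its head (14 mm diameter, 14 mm long), 26 mm above the counter at first. The shank is 8 mm in diameter; +y points along the pin to the nose tip, 57 mm from this point (last 6 mm tapered). It lies level
- pin_nose (a point): tip of the loose pin's nose
- caddy_bore (a point): mouth of the empty bore for the pin: centre of the outer face of the end knuckle at the station's right (-y) end, 98 mm above the counter. Axes are the station's: +x across it, away from the robot, +y along the hinge, into the bore. Bore 11 mm in diameter, right through; knuckle 20 mm across and 40 mm long, then comes the right-hand gap. The space outside (-y of) this face is free
- caddy_gap_right (a point): point on the hinge axis in the middle of the gap between the station's knuckles on the right (-y) side, 58 mm in from caddy_bore; axes are the station's. Gap 36 mm long along y, open above; its scooped bottom has two 45 degree flanks 13 mm from the axis, so a lid knuckle that rests in the scoop is about 4 mm too low to line up
- caddy_gap_left (a point): the same for the gap on the left (+y) side, 134 mm from the other
- caddy: garnish station, fixed: steel trough 150 mm (x) by 250 mm (y), 90 mm high, three pans; origin under its centre. Two cast hinge brackets on its far (+x) side carry the fixed knuckles (40 mm long outer, 20 mm long inner, 20 mm across), axis along y, 90 mm beyond the centre and 98 mm up. The pin at the left end is already started, 32 mm deep, its head outside
- lid_grip (a point): the station's lid, steel sheet 246 mm wide (its y), 4 mm thick, 0.28 to 0.44 kg, standing in the rack knuckles down. This point: centre of the black grip strip on its top edge, 12 mm thick (its x), 110 mm long, 24 mm high; z points up the sheet. Knuckle axis 144 mm below this point, sheet's lower edge 15 mm above that axis. Front and back are alike: either way round will do
- lid_knuckle_right (a point): middle of the lid's knuckle on the lid's -y side, on the knuckle axis: 20 mm across, 28 mm long along y, bore 11 mm, 67 mm from the lid's middle
- lid_knuckle_left (a point): the same on the lid's +y side
- tray: pocket tray, fixed: 180 mm (x) by 104 mm (y), origin under its centre, three pockets 55 mm apart along x. The parts lie along its y, noses to +y, shanks in grooves of a ledge 28 mm high, from 17 mm ahead of the head's centre on. The heads hang over a trough, its floor 3 mm above the counter, with 35 mm clear beside the pin's head and 30 mm behind it
- rack: draining rack, fixed: black base 130 mm (x) by 300 mm (y), 12 mm high; origin under its centre. The lid stands between wire arches 92 mm high, leaning a degree or two at most, and lifts straight up
- board_center (a point): white cutting board, 170 x 105 x 10 mm, standing in the rack 58 mm beyond the lid, its top 117 mm above the counter; its centre
- bolt_head (a point): hex bolt with an 8 mm shank in another pocket of the tray, not the pin; centre of its head
- foot_pad (a point): levelling foot, a 26 mm rubber disc on an 8 mm stud, in another pocket, not the pin; centre of its disc
- jigger_center (a point): steel double-cone jigger, 45 mm wide and 81 mm high, standing beyond the rack and tray; its centre
- shot_a_center (a point): shot glass, 46 mm wide and 60 mm high, standing beyond the tray; its centre
- shot_b_center (a point): second shot glass of the same kind; its centre
- muddler_center (a point): wooden muddler, 200 mm long and 32 mm thick, lying along its own y beyond the garnish station; its centre

How it is judged (in metres and radians):
On the way, in this order (a step that is already met when the one before it is completed fails the run):
1. the pin is started in the end knuckle and let go (y of pin_nose in the frame of caddy_bore between 0.015 and 0.041 m and x of pin_nose in the frame of caddy_bore between -0.005 and 0.005 m and z of pin_nose in the frame of caddy_bore between -0.005 and 0.005 m and angle between the y axis of pin_head and the y axis of caddy_bore, either way round below 0.2 rad and contact force between the fingers and pin below 0.1 N), for 0.2 s.
2. the lid is lifted out of the draining rack in the gripper (height (world z) of each of lid_knuckle_right, lid_knuckle_left above 0.08 m and contact force between the fingers and lid above 1.5 N), for 0.1 s.
At the end, for the whole second after the job is handed in: Pin let go, its nose 15 to 41 mm inside the end knuckle. Lid held in the fingers, at rest, upright within 15 degrees, pressing on the station with under 2 N; the middles of both its knuckles within 2.5 mm of the hinge axis across and in height and within 5 mm of the gap middles along it (all of step 1 and ((x of lid_knuckle_right in the frame of caddy_gap_right between -0.0025 and 0.0025 m and z of lid_knuckle_right in the frame of caddy_gap_right between -0.0025 and 0.0025 m and y of lid_knuckle_right in the frame of caddy_gap_right between -0.005 and 0.005 m and x of lid_knuckle_left in the frame of caddy_gap_left between -0.0025 and 0.0025 m and z of lid_knuckle_left in the frame of caddy_gap_left between -0.0025 and 0.0025 m and y of lid_knuckle_left in the frame of caddy_gap_left between -0.005 and 0.005 m) or (x of lid_knuckle_left in the frame of caddy_gap_right between -0.0025 and 0.0025 m and z of lid_knuckle_left in the frame of caddy_gap_right between -0.0025 and 0.0025 m and y of lid_knuckle_left in the frame of caddy_gap_right between -0.005 and 0.005 m and x of lid_knuckle_right in the frame of caddy_gap_left between -0.0025 and 0.0025 m and z of lid_knuckle_right in the frame of caddy_gap_left between -0.0025 and 0.0025 m and y of lid_knuckle_right in the frame of caddy_gap_left between -0.005 and 0.005 m)) and angle between lid_grip's own z axis and vertical below 0.26 rad and contact force between the fingers and lid above 1.5 N and contact force between lid and caddy below 2 N and linear speed of lid below 0.02 m/s); the arm keeps its last pose, push and grip.
It fails at once if a bystander (glass, jigger, muddler, board, bolt or foot) is shifted by more than 40 mm (distance of any of jigger_center, shot_a_center, shot_b_center, muddler_center, board_center, bolt_head, foot_pad from where it was at the start of the episode above 0.04 m).
It fails at once if a shot glass or the jigger is tipped over (angle between any of jigger_center, shot_a_center, shot_b_center's own z axis and vertical above 0.7 rad).
It also fails if it takes over 58 s, if anything falls off the work surface, if the arm or the gripper's body presses on something with over 40 N, if the wrist force passes 120 N, or if a joint passes its speed limit or range.

## Working session

There is one attempt and no reset: what is moved stays moved. The work goes in short steps, Python scripts to look and compute and a tool call to move; the robot and the scene stay as the last step left them, time stands still between calls to the robot, and variables do not carry over. Pictures are saved under pics/ and viewed, and the job is handed in when it is done.

Besides the shell and the picture viewer there is one more tool, called after "Emit:" by a JSON object that holds its "op" and its "data". send_rows: Moves the arm, as the interface text tells. Its arguments: {"type":"object","properties":{"commands":{"type":"array"}},"required":["commands"]}

```bash
ls; mkdir -p pics
python3 - <<'E'
from cell import ctrl
import cv2
print(ctrl.read_state())
for n in ["side","top","wrist"]:
    p=ctrl.camera_params(n); print(n,p)
    cv2.imwrite(f"pics/{n}0.png",ctrl.get_image(n)[:,:,::-1])
E
```

```text
pics
{'clock': 0.0, 'qpos': array([ 1.17722371,  0.62935406,  0.03839932,  1.51841736, -0.02700101,
        0.99629918, -0.02002378]), 'qd': array([ 0.00128872, -0.00196698, -0.00132199,  0.00070989, -0.00100529,
       -0.00161864,  0.00034303]), 'tau': array([-6.41132319e-04, -5.63424361e+01,  1.22603774e+00, -1.93453735e+01,
        1.09904876e-02,  1.02621727e-02, -1.52277602e-05]), 'eef_pos': array([ 209.10591485, -614.78436511,  244.36736837]), 'tool_rot': array([ 3.14159109e+00,  1.96138245e-03, -1.24301468e+00]), 'force': array([-0.14392604,  0.94255951, -0.55990357]), 'torque': array([-0.02248013,  0.00198238,  0.01138264]), 'width': 85.6093607635429}
side {'fx': 413.6334904845707, 'fy': 413.6334904845707, 'cx': 321.02514872697066, 'cy': 199.85594095676052, 'cam_to_world': array([[ 9.72342658e-01, -1.89334658e-01,  1.36755780e-01,
         4.56636909e+02],
       [-2.33527101e-01, -7.78462291e-01,  5.82633293e-01,
        -6.42539299e+02],
       [-3.85345708e-03, -5.98455386e-01, -8.01146867e-01,
         9.05160296e+02],
       [ 0.00000000e+00,  0.00000000e+00,  0.0000000
[... 264 characters left out ...]
1, -2.06716892e-03,  6.54366801e-03,
        -5.11267803e+01],
       [-6.27225127e-03, -1.11550720e-01, -9.93738947e-01,
         1.22813483e+03],
       [ 0.00000000e+00,  0.00000000e+00,  0.00000000e+00,
         1.00000000e+00]])}
wrist {'fx': 327.5711857094703, 'fy': 327.5711857094703, 'cx': 315.89862030437575, 'cy': 196.9595762967827, 'cam_to_world': array([[ 3.21743702e-01, -9.14427007e-01, -2.45569215e-01,
         2.70393606e+02],
       [-9.46821694e-01, -3.11584013e-01, -8.02750465e-02,
        -5.93781656e+02],
       [-3.10977085e-03,  2.58338250e-01, -9.66049521e-01,
         3.73265377e+02],
       [ 0.00000000e+00,  0.00000000e+00,  0.00000000e+00,
         1.00000000e+00]])}
```

View pics/side0.png

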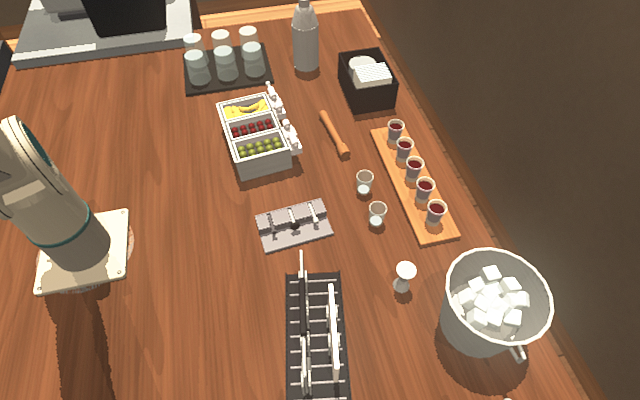

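View pics/top0.png

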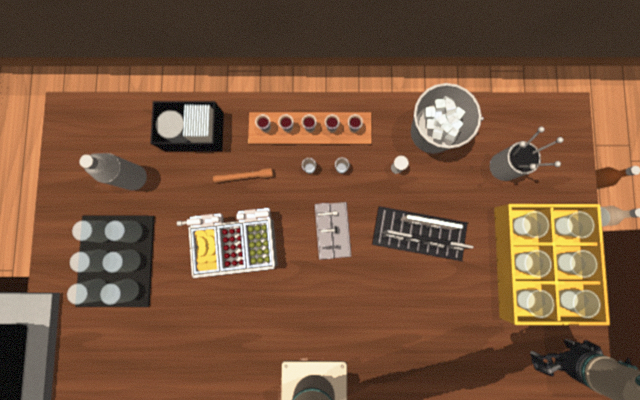

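View pics/wrist0.png

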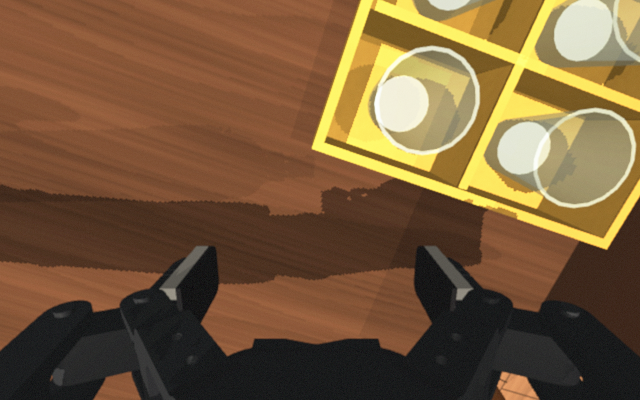

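The side picture shows the station (~255,140), tray (~293,225) and rack (~315,335). In the top picture they are at (232,245), (333,230) and (422,232). I'll enlarge those areas.

```bash
cat > h.py <<'E'
from cell import ctrl
import cv2, numpy as np
from scipy.spatial.transform import Rotation as R
def ray(p,u,v):
    T=np.array(p["cam_to_world"]); d=T[:3,:3]@np.array([(u-p["cx"])/p["fx"],(v-p["cy"])/p["fy"],1.])
    return T[:3,3],d
def atz(p,u,v,z):
    o,d=ray(p,u,v); return o+d*(z-o[2])/d[2]
def proj(p,X):
    T=np.array(p["cam_to_world"]); c=T[:3,:3].T@(np.array(X,float)-T[:3,3]); return np.array([p["fx"]*c[0]/c[2]+p["cx"],p["fy"]*c[1]/c[2]+p["cy"]])
def tri(*obs):
    A=np.zeros((3,3));b=np.zeros(3)
    for p,u,v in obs:
        o,d=ray(p,u,v); d=d/np.linalg.norm(d); M=np.eye(3)-np.outer(d,d); A+=M;b+=M@o
    return np.linalg.solve(A,b)
def crop(src,dst,x0,y0,w,h,s):
    im=cv2.imread(src); im=cv2.resize(im[y0:y0+h,x0:x0+w],None,fx=s,fy=s,interpolation=cv2.INTER_CUBIC)
    for i in range(0,w,10):
        cv2.line(im,(i*s,0),(i*s,5 if (x0+i)%50 else 14),(0,255,0),1)
        if (x0+i)%20==0: cv2.putText(im,str(x0+i),(i*s,24),0,.4,(0,255,0),1)
    for j in range(0,h,10):
        cv2.line(im,(0,j*s),(5,j*s),(0,255,0),1)
        if (y0+j)%20==0: cv2.putText(im,str(y0+j),(8,j*s+4),0,.4,(0,255,0),1)
    cv2.imwrite(dst,im)
E
python3 - <<'E'
from h import *
crop("pics/top0.png","pics/t_a.png",170,195,120,90,6)
crop("pics/top0.png","pics/t_b.png",300,190,60,80,7)
crop("pics/top0.png","pics/t_c.png",365,190,120,80,6)
crop("pics/side0.png","pics/s_a.png",210,75,100,110,5)
crop("pics/side0.png","pics/s_b.png",245,190,100,70,8)
crop("pics/side0.png","pics/s_c.png",275,240,80,160,4)
E
```

```text
(no output)
```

View pics/t_a.png

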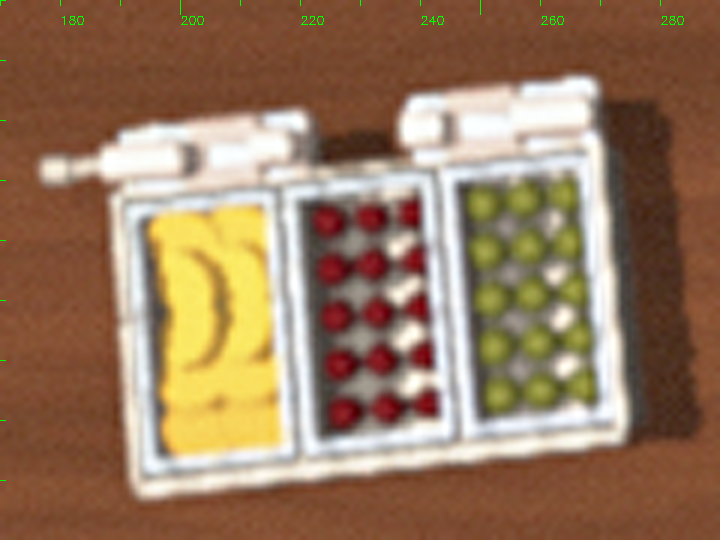

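View pics/t_b.png

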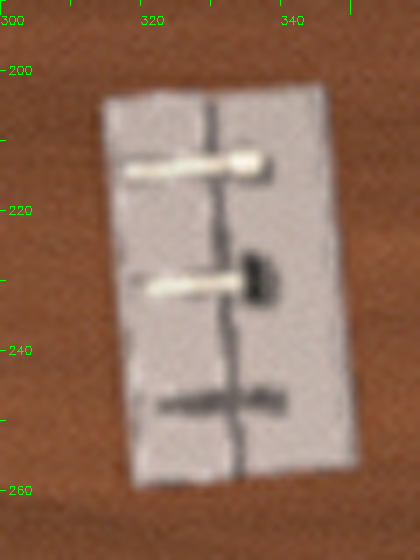

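View pics/t_c.png

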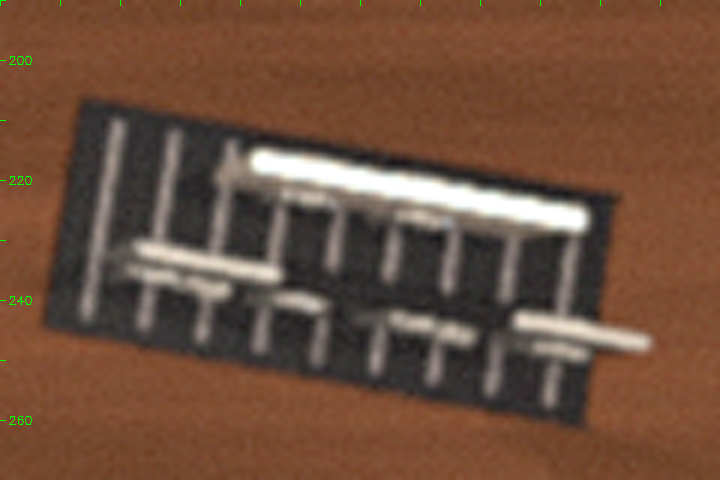

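View pics/s_a.png

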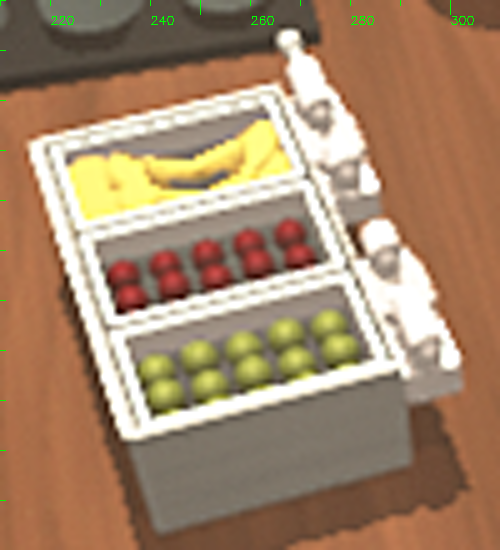

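View pics/s_b.png

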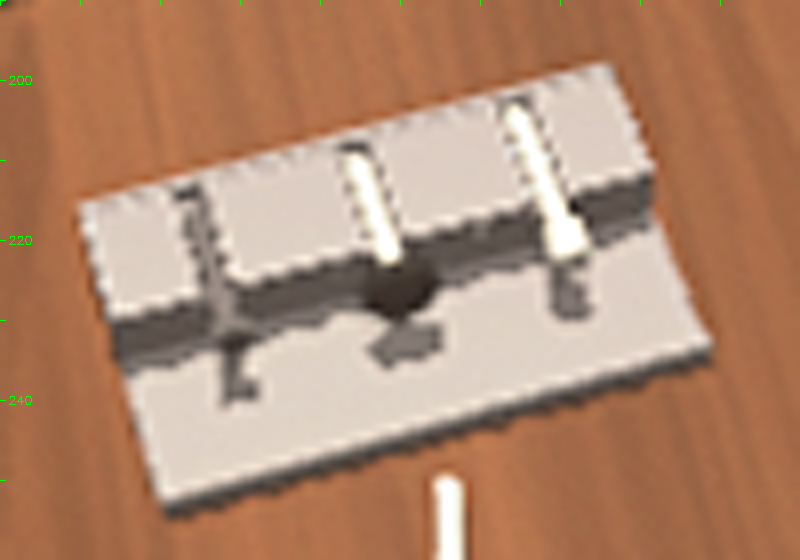

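View pics/s_c.png

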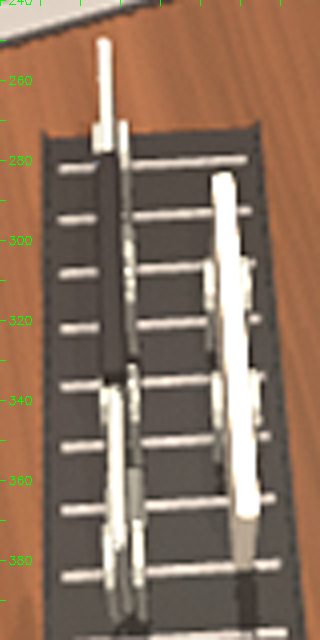

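Run:
```python
from h import *
t=ctrl.camera_params("top"); s=ctrl.camera_params("side")
P=lambda n,v: print(n,np.round(v,1))
P("far head z26",atz(t,334.5,213,26)); P("far nose z32?",atz(t,318,214.5,28))
P("far head tri",tri((t,334.5,213),(s,315.8,219.5)))
P("near head",atz(t,339,247.5,26)); P("near nose",atz(t,322,248,26))
for n,uv in dict(TL=(314.7,204),TR=(346,202),BR=(351,256.5),BL=(318.8,259.5)).items(): P(n,atz(t,*uv,28 if n[1]=='L' else 3))
P("bore R top",atz(t,268,213,98)); P("pin L head",atz(t,178.5,223.3,98))
P("left knuckle R end.. inner left:",atz(t,220,218.5,98));P("inner right",atz(t,236.5,216.2,98))
for n,uv in dict(TL=(189,227.5),BL=(193.5,277),BR=(274.5,268),TR=(268,220)).items(): P(n,atz(t,*uv,90))
# lid: grip strip dark; sheet top visible both ends; height? 
a=tri((t,388,231.5),(s,301,250)); P("lid left end",a)
P("lid right end z~170",atz(t,473,247,150))
```

```text
far head z26 [576.7 -65.6  26. ]
far nose z32? [571.5 -11.4  28. ]
far head tri [577.1 -65.6  32.8]
near head [464.2 -80.3  26. ]
near nose [462.4 -25.   26. ]
TL [ 6.062e+02 -4.000e-01  2.800e+01]
TR [ 615.9 -104.5    3. ]
BR [ 434.6 -120.5    3. ]
BL [425.4 -14.9  28. ]
bore R top [570.2 141.   98. ]
pin L head [537.6 417.2  98. ]
left knuckle R end.. inner left: [552.8 289.2  98. ]
inner right [560.  238.4  98. ]
TL [525.1 387.1  90. ]
BL [373.9 366.5  90. ]
BR [401.8 118.9  90. ]
TR [549.  141.9  90. ]
lid left end [ 512.5 -218.7  164.1]
lid right end z~170 [ 467.8 -467.4  150. ]
```

```bash
cat >> h.py <<'E'
def goto(x,y,z,yaw=None):
    """print tool-axis shift & roll from measured pose to world target (yaw in deg)"""
    s=ctrl.read_state(); Rm=R.from_euler('xyz',s["tool_rot"]).as_matrix()
    d=Rm.T@(np.array([x,y,z])-s["eef_pos"])
    roll=0 if yaw is None else -((yaw-np.degrees(s["tool_rot"][2])+180)%360-180)
    print("t %.2f"%s["clock"],"pos",np.round(s["eef_pos"],1),"rot",np.round(np.degrees(s["tool_rot"]),2),"F",np.round(s["force"],1),"w %.1f"%s["width"],"| SHIFT",np.round(d,1),"ROLL %.2f"%roll)
E
python3 -c "
from h import *
goto(525,-40,200,5)"
```

```text
t 0.15 pos [ 209.1 -615.   244.6] rot [ 1.800e+02  8.000e-02 -7.122e+01] F [-0.4  0.5  0.6] w 85.4 | SHIFT [-442.6 -484.1   45.2] ROLL -76.22
```

Emit:
{"op": "send_rows", "data": {"commands": [[40,-443,-484,0,-76],[40,-443,-484,0,-76],[40,-443,-484,0,-76],[40,-443,-484,0,-76],[40,-443,-484,0,-76]]}}

```text
clock: 0.65
eef_pos: [330.0, -394.3, 245.3]
tool_rot: [-3.141, 0.0, -0.487]
force: [1.3, -0.5, -0.6]
width: 39.8
```

```bash
python3 -c "
from h import *
goto(525,-40,200,5)"
```

```text
t 0.65 pos [ 330.  -394.3  245.3] rot [-1.7996e+02  2.0000e-02 -2.7900e+01] F [ 1.3 -0.5 -0.6] w 39.8 | SHIFT [   6.5 -404.3   45.6] ROLL -32.90
```

Emit:
{"op": "send_rows", "data": {"commands": [[40,6.5,-404,45,-33],[40,6.5,-404,45,-33],[40,6.5,-404,45,-33],[40,6.5,-404,45,-33],[40,6.5,-404,45,-33]]}}

```text
clock: 1.15
eef_pos: [449.6, -176.7, 217.7]
tool_rot: [-3.141, -0.0, 0.091]
force: [1.1, -0.2, 0.7]
width: 39.9
```

```bash
python3 -c "
from h import *
goto(525,-40,200,5)"
```

```text
t 1.15 pos [ 449.6 -176.7  217.7] rot [-1.7995e+02 -2.0000e-02  5.2300e+00] F [ 1.1 -0.2  0.7] w 39.9 | SHIFT [  87.6 -129.2   17.9] ROLL 0.23
```

Emit:
{"op": "send_rows", "data": {"commands": [[40,88,-129,18,0],[40,88,-129,18,0],[40,88,-129,18,0],[40,88,-129,18,0],[40,88,-129,18,0]]}}

```text
clock: 1.65
eef_pos: [525.8, -37.9, 199.5]
tool_rot: [-3.14, 0.0, 0.096]
force: [-0.5, -0.4, 0.4]
width: 40.1
```

```bash
python3 -c "
from h import *
goto(525,-40,200,5)
p=ctrl.camera_params('wrist');import pickle
pickle.dump(p,open('pics/w1.pkl','wb'))
cv2.imwrite('pics/w1.png',ctrl.get_image('wrist')[:,:,::-1])"
```

```text
t 1.65 pos [525.8 -37.9 199.5] rot [-179.89    0.      5.48] F [-0.5 -0.4  0.4] w 40.1 | SHIFT [-1.   2.  -0.5] ROLL 0.48
```

View pics/w1.png

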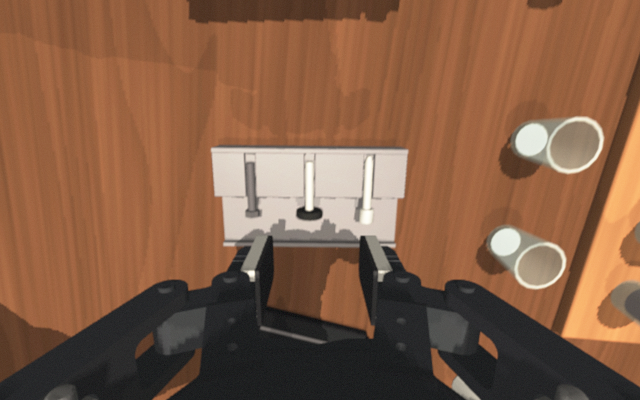

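```bash
python3 -c "
from h import *
crop('pics/w1.png','pics/w1c.png',235,140,160,100,5)"
```

```text
(no output)
```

View pics/w1c.png

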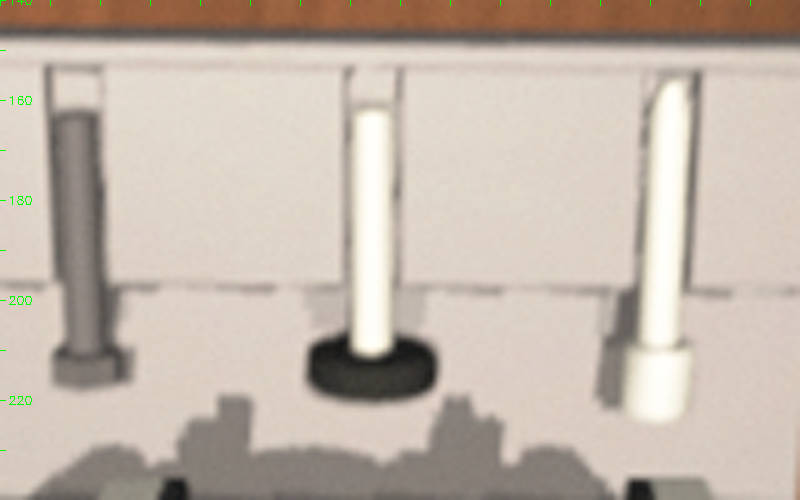

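The far part (head centre ~(366.3,216), nose ~(369.5,156)) has the round head and tapered nose, so it is the pin. The left one is the dark hex bolt and the middle one the foot.

```bash
python3 -c "
from h import *
import pickle
p=pickle.load(open('pics/w1.pkl','rb'))
# head visible: front edge y=209 to back bottom 224
h=atz(p,366.2,216,26);n=atz(p,369.3,156,27)
print(h,n,np.linalg.norm((n-h)[:2]),'yaw',np.degrees(np.arctan2(-(n-h)[0],(n-h)[1])))
a=atz(p,213,148,31);b=atz(p,406,150,31);print('tray yaw',np.degrees(np.arctan2((b-a)[1],(b-a)[0])),np.linalg.norm(b-a))
print('shank/head edge',atz(p,367,209,33), 'ledge at pin',atz(p,367.5,198,28))
goto(h[0],h[1],100,5)
"
```

```text
[576.88372518 -66.68934021  26.        ] [571.73391677  -8.54673088  27.        ] 58.37022825569907 yaw 5.061594487215224
tray yaw 4.885390449859846 174.45430024659106
shank/head edge [575.3642371  -57.58038008  33.        ] ledge at pin [575.31785269 -48.15751782  28.        ]
t 1.70 pos [524.9 -40.3 199.5] rot [-1.7997e+02  7.0000e-02  5.2900e+00] F [ 0.6 -0.3 -0.5] w 40.2 | SHIFT [49.4 31.1 99.4] ROLL 0.29
```

Emit:
{"op": "send_rows", "data": {"commands": [[34,49.5,30.5,100,0.3],[34,49.5,30.5,130,0.3],[34,49.5,30.5,130,0.3],[34,49.5,30.5,130,0.3],[34,49.5,30.5,130,0.3]]}}

```text
clock: 2.2
eef_pos: [575.4, -68.1, 69.1]
tool_rot: [3.142, 0.004, 0.084]
force: [0.5, 0.8, 1.3]
width: 33.9
```

```bash
python3 -c "
from h import *
import pickle
p=ctrl.camera_params('wrist')
goto(576.9,-66,23,5)
cv2.imwrite('pics/w2.png',ctrl.get_image('wrist')[:,:,::-1])
pickle.dump(p,open('pics/w2.pkl','wb'))
print(proj(p,[576.9,-66.5,26]))
"
```

```text
t 2.20 pos [575.4 -68.1  69.1] rot [180.     0.23   4.83] F [0.5 0.8 1.3] w 33.9 | SHIFT [ 1.9 -2.  46.1] ROLL -0.17
[320.22740907 228.77776351]
```

View pics/w2.png

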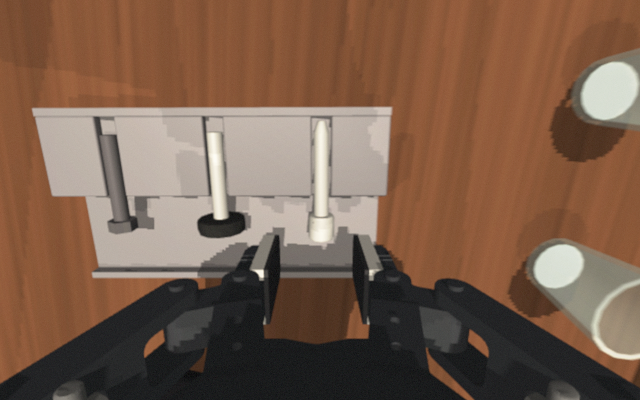

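Emit:
{"op": "send_rows", "data": {"commands": [[34,1.9,-2,46,0],[34,1.9,-2,46,0],[34,1.9,-2,46,0],[34,1.9,-2,46,0]]}}

```text
clock: 2.65
eef_pos: [579.7, -65.4, 27.7]
tool_rot: [3.141, -0.004, 0.085]
force: [-0.3, 0.6, 0.0]
width: 34.0
```

```bash
python3 -c "
from h import *
import pickle
goto(576.9,-66,22,5)
cv2.imwrite('pics/w3.png',ctrl.get_image('wrist')[:,:,::-1])
goto(576.9,-66,22,5)
"
```

```text
t 2.65 pos [579.7 -65.4  27.7] rot [179.95  -0.2    4.89] F [-0.3  0.6  0. ] w 34.0 | SHIFT [-2.9  0.4  5.7] ROLL -0.11
t 2.70 pos [579.8 -65.4  27.6] rot [179.95  -0.21   4.88] F [-0.3  0.  -0.1] w 33.7 | SHIFT [-3.   0.3  5.6] ROLL -0.12
```

View pics/w3.png

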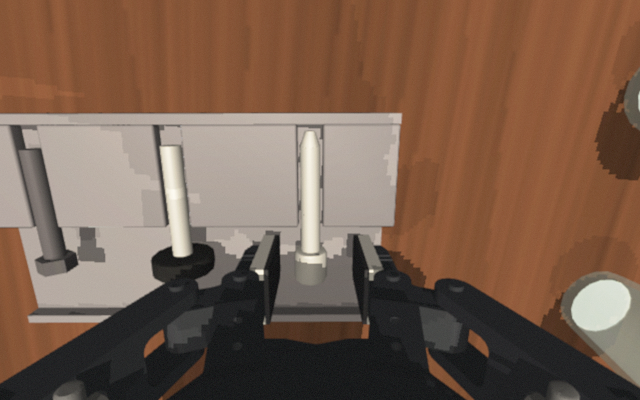

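Emit:
{"op": "send_rows", "data": {"commands": [[34,-3,0.3,5.6,0],[34,-3,0.3,5.6,0],[34,-3,0.3,5.6,0]]}}

```text
clock: 3.0
eef_pos: [576.9, -66.1, 22.6]
tool_rot: [3.14, -0.004, 0.085]
force: [0.5, -0.0, 0.2]
width: 34.5
```

```bash
python3 -c "
from h import *
goto(576.9,-66,22,5)
"
```

```text
t 3.00 pos [576.9 -66.1  22.6] rot [179.93  -0.24   4.88] F [ 0.5 -0.   0.2] w 34.5 | SHIFT [-0.  -0.1  0.6] ROLL -0.12
```

Emit:
{"op": "send_rows", "data": {"commands": [[5,0,0,0,0],[5,0,0,0,0],[5,0,0,0,0],[5,0,0,0,0],[5,0,0,0,0]]}}

```text
clock: 3.5
eef_pos: [577.1, -66.2, 22.6]
tool_rot: [3.14, -0.004, 0.085]
force: [-0.6, -0.3, 1.2]
width: 11.5
```

```bash
python3 -c "
from h import *
goto(576.9,-66,150,5)
cv2.imwrite('pics/w4.png',ctrl.get_image('wrist')[:,:,::-1])
"
```

```text
t 3.50 pos [577.1 -66.2  22.6] rot [179.93  -0.25   4.87] F [-0.6 -0.3  1.2] w 11.5 | SHIFT [   0.4   -0.  -127.4] ROLL -0.13
```

View pics/w4.png

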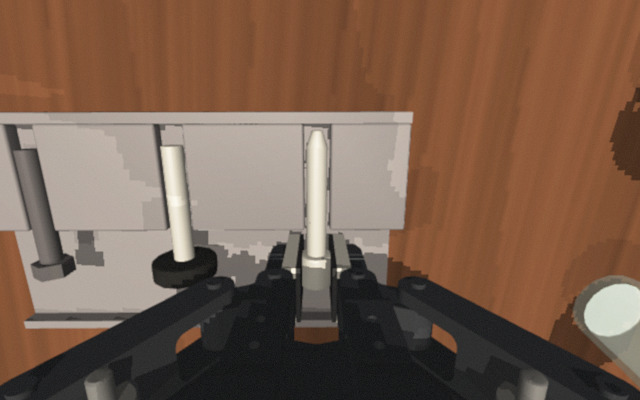

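Emit:
{"op": "send_rows", "data": {"commands": [[5,0,0,-5,0],[5,0,0,-20,0],[5,0,0,-50,0],[5,0,0,-50,0]]}}

```text
clock: 3.95
eef_pos: [579.5, -66.0, 76.7]
tool_rot: [3.14, -0.011, 0.085]
force: [1.3, 0.8, 0.3]
width: 11.5
```

```bash
python3 -c "
from h import *
goto(576.9,-66,150,5)
cv2.imwrite('pics/w5.png',ctrl.get_image('wrist')[:,:,::-1])
crop('pics/w5.png','pics/w5c.png',230,100,160,220,3)
"
```

```text
t 3.95 pos [579.5 -66.   76.7] rot [179.89  -0.65   4.87] F [1.3 0.8 0.3] w 11.5 | SHIFT [ -1.8  -0.1 -73.3] ROLL -0.13
```

View pics/w5c.png

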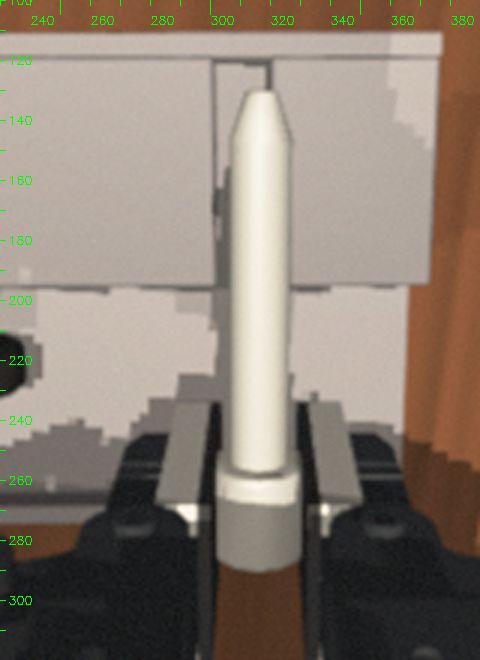

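```bash
python3 -c "
from h import *
goto(560,80,190,6.7)
"
```

```text
t 4.00 pos [578.6 -66.1  75.3] rot [179.9   -0.52   4.87] F [ 0.5  0.2 -1.1] w 11.6 | SHIFT [  -5.1 -147.  -115. ] ROLL -1.83
```

Emit:
{"op": "send_rows", "data": {"commands": [[5,-5,-147,-115,-1.8],[5,-5,-147,-115,-1.8],[5,-5,-147,-115,-1.8],[5,-5,-147,-115,-1.8],[5,-5,-147,-115,-1.8]]}}

```text
clock: 4.5
eef_pos: [561.1, 87.1, 193.7]
tool_rot: [-3.139, -0.016, 0.125]
force: [0.9, 0.7, -0.5]
width: 11.6
```

Emit:
{"op": "send_rows", "data": {"commands": [[5,0,0,0,0],[5,0,0,0,0]]}}

```text
clock: 4.7
eef_pos: [560.8, 86.6, 193.3]
tool_rot: [-3.14, -0.015, 0.124]
force: [-0.3, -0.5, -0.8]
width: 11.4
```

```bash
cat >> h.py <<'E'
import pickle
def snap(name,n,*c):
    p=ctrl.camera_params(n); im=ctrl.get_image(n)[:,:,::-1]; cv2.imwrite(f"pics/{name}.png",im); pickle.dump(p,open(f"pics/{name}.pkl","wb"))
    if c: crop(f"pics/{name}.png",f"pics/{name}c.png",*c)
def load(name): return pickle.load(open(f"pics/{name}.pkl","rb"))
E
python3 -c "
from h import *
goto(560,80,190,6.7)
snap('w6','wrist')
goto(560,80,190,6.7)
"
```

```text
t 4.70 pos [560.8  86.6 193.3] rot [-179.89   -0.88    7.12] F [-0.3 -0.5 -0.8] w 11.4 | SHIFT [-1.6  6.5  3.2] ROLL 0.42
t 4.75 pos [560.7  85.9 192.9] rot [-179.91   -0.83    7.06] F [0.5 0.9 0.5] w 11.7 | SHIFT [-1.4  5.7  2.9] ROLL 0.36
```

View pics/w6.png

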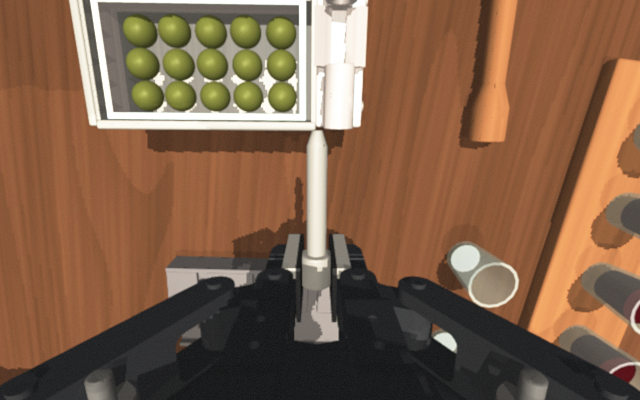

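```bash
python3 -c "
from h import *
crop('pics/w6.png','pics/w6c.png',290,0,100,150,5)
"
```

```text
(no output)
```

View pics/w6c.png

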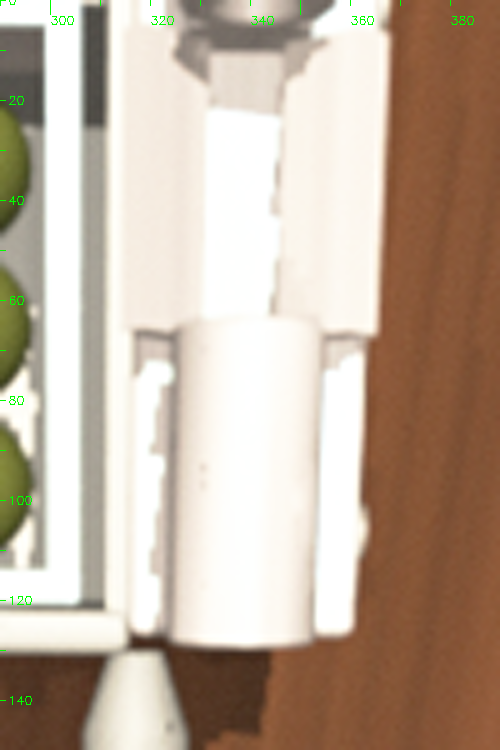

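```bash
python3 -c "
from h import *
p=load('w6')
L=atz(p,322,127,98);Rr=atz(p,350.5,127,98);print('width',np.linalg.norm(L-Rr))
f=atz(p,336.2,128.5,108);i=atz(p,338.2,63.5,108);i2=atz(p,338.2,63.5,108)
print('face',f,'inner',i,np.linalg.norm(i-f),'yaw',np.degrees(np.arctan2(-(i-f)[0],(i-f)[1])))
# axis at z=98 (silhouette centre): 
print(atz(p,336.2,128.5,98),atz(p,338.2,63.5,98))
T=np.array(p['cam_to_world'])
n=atz(p,315.8,129.8,196.5);h=atz(p,315.9,271,196.5)
sh=atz(p,315.9,256,203)
print('nose',n,'head front rim top',sh, 'len', np.linalg.norm(n-sh))
print('pinyaw', np.degrees(np.arctan2(-(n-sh)[0],(n-sh)[1])))
# trough edge yaw
a=atz(p,98,125,90);b=atz(p,316,129,90);print('edge yaw',np.degrees(np.arctan2((b-a)[1],(b-a)[0])))
"
```

```text
width 19.133957866243968
face [567.70977734 142.10151653 108.        ] inner [563.49549378 180.81708959 108.        ] 38.944265085067336 yaw 6.2123246150972875
[568.5262119  141.67891229  98.        ] [564.11515232 182.20221767  98.        ]
nose [552.92229706 144.42151356 196.5       ] head front rim top [558.86949999  96.23239657 203.        ] len 48.98785787366899
pinyaw 7.03551561822592
edge yaw 6.029456361659406
```

```bash
python3 -c "
from h import *
goto(577.6,64,94.7,6.4)
p=ctrl.camera_params('wrist')
for q in ([660,40,0],): print(proj(p,q))
p=load('w6'); print('glass base',atz(p,464,257,0),atz(p,445,342,0))
"
```

```text
t 4.75 pos [560.7  85.9 192.9] rot [-179.91   -0.83    7.06] F [0.5 0.9 0.5] w 11.7 | SHIFT [12.7 23.9 98.3] ROLL 0.66
[402.38864074 231.70154139]
glass base [732.15843837  20.14258207   0.        ] [735.72657147 -87.31448569   0.        ]
```

Emit:
{"op": "send_rows", "data": {"commands": [[5,14,24,30,0.6],[5,14,24,98,0.6],[5,14,24,98,0.6],[5,14,24,98,0.6],[5,14,24,98,0.6]]}}

```text
clock: 5.25
eef_pos: [578.8, 63.3, 94.7]
tool_rot: [-3.14, -0.013, 0.112]
force: [-0.2, -0.3, 0.0]
width: 11.4
```

```bash
python3 -c "
from h import *
goto(577.6,64,94.7,6.4)
snap('w7','wrist')
snap('s7','side',220,90,140,120,5)
goto(577.6,64,94.7,6.4)
"
```

```text
t 5.25 pos [578.8  63.3  94.7] rot [-179.91   -0.76    6.39] F [-0.2 -0.3  0. ] w 11.4 | SHIFT [-1.1 -0.8 -0. ] ROLL -0.01
t 5.35 pos [579.9  63.9  96.2] rot [-179.9    -0.95    6.43] F [-0.6 -0.5  0.5] w 11.5 | SHIFT [-2.3 -0.3  1.5] ROLL 0.03
```

View pics/w7.png

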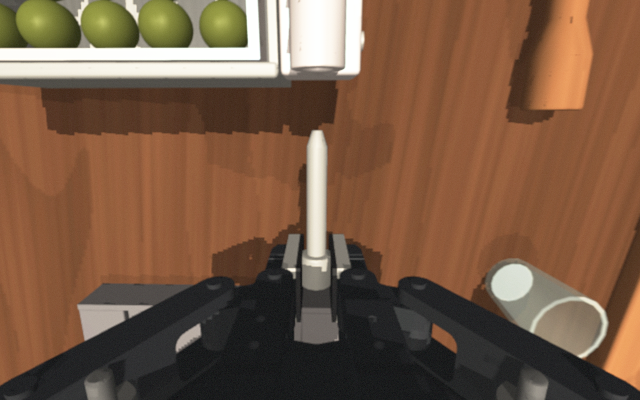

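View pics/s7c.png

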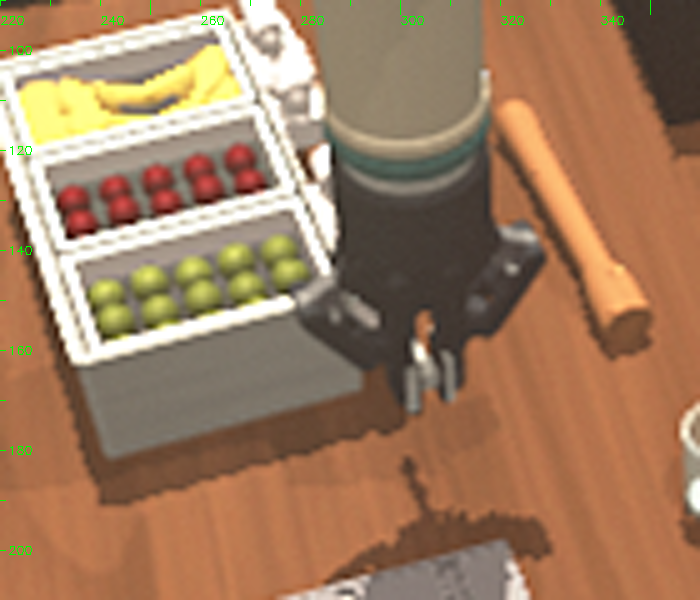

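```bash
python3 -c "
from h import *
crop('pics/w7.png','pics/w7c.png',270,0,100,150,5)
"
```

```text
(no output)
```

View pics/w7c.png

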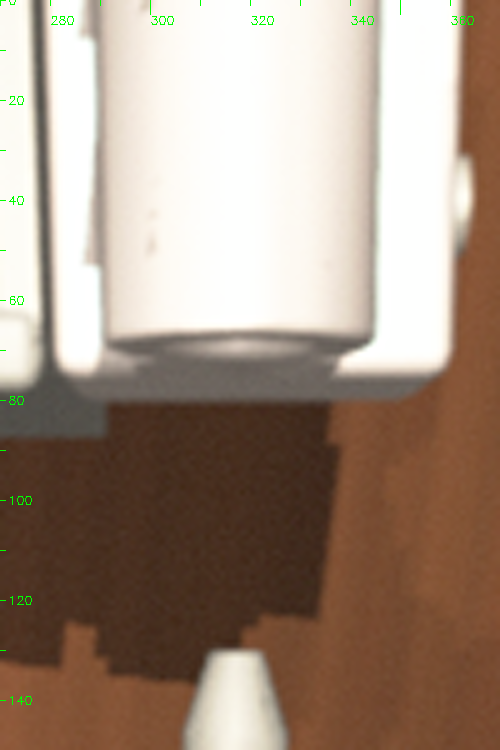

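```bash
python3 -c "
from h import *
p=load('w7')
print('face top',atz(p,317.7,66.5,108),'nose',atz(p,316,130,98))
goto(579.4-.1115*10,63.3+9.94,94.7,6.4)
"
```

```text
face top [569.84034506 142.15802697 108.        ] nose [571.76503009 121.10369921  98.        ]
t 5.35 pos [579.9  63.9  96.2] rot [-179.9    -0.95    6.43] F [-0.6 -0.5  0.5] w 11.5 | SHIFT [-0.6 -9.4  1.5] ROLL 0.03
```

Emit:
{"op": "send_rows", "data": {"commands": [[5,-0.5,-5,1.5,0],[5,-0.5,-9,1.5,0],[5,-0.5,-13,1.5,0],[5,-0.5,-15,1.5,0]]}}

```text
clock: 5.75
eef_pos: [577.8, 79.8, 95.2]
tool_rot: [-3.139, -0.017, 0.113]
force: [0.1, 0.5, -1.1]
width: 11.4
```

```bash
python3 -c "
from h import *
snap('w8','wrist',270,0,100,150,5)
goto(579.4-.1115*30,63.3+.994*30,94.7,6.4)
"
```

```text
t 5.80 pos [577.7  80.   95.1] rot [-179.87   -0.98    6.5 ] F [ 0.6  0.9 -1.1] w 11.5 | SHIFT [ -0.2 -13.2   0.4] ROLL 0.10
```

View pics/w8c.png

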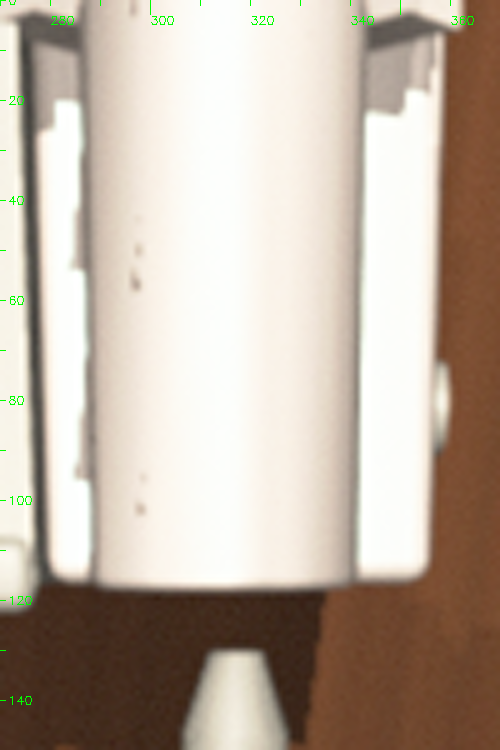

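Emit:
{"op": "send_rows", "data": {"commands": [[5,-0.5,-4,0.4,0],[5,-0.5,-10,0.4,0],[5,-0.5,-16,0.4,0],[5,-0.5,-16,0.4,0]]}}

```text
clock: 6.2
eef_pos: [575.2, 97.6, 94.7]
tool_rot: [-3.138, -0.017, 0.115]
force: [0.6, -0.1, -0.3]
width: 11.5
```

```bash
python3 -c "
from h import *
snap('w9','wrist',270,60,100,250,3)
goto(579.4-.1115*56,63.3+.994*56,94.7,6.4)
"
```

```text
t 6.25 pos [575.3  96.7  94.7] rot [-179.85   -0.98    6.57] F [-0.1 -0.5  0.2] w 11.3 | SHIFT [  0.4 -22.3   0. ] ROLL 0.17
```

View pics/w9c.png

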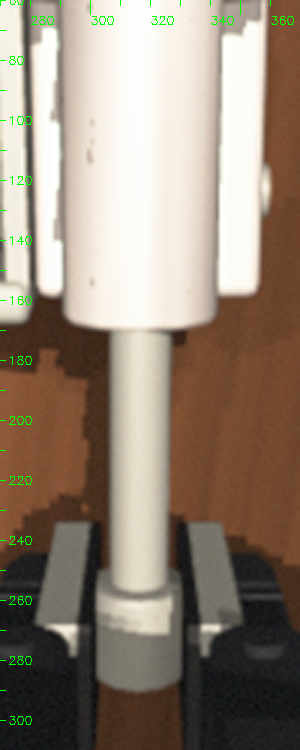

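Emit:
{"op": "send_rows", "data": {"commands": [[5,0.1,-8,0,0],[5,0.1,-16,0,0],[5,0.1,-22,0,0],[5,0.1,-22,0,0]]}}

```text
clock: 6.65
eef_pos: [572.7, 120.5, 94.8]
tool_rot: [-3.138, -0.017, 0.117]
force: [-0.1, -0.2, -0.1]
width: 11.5
```

```bash
python3 -c "
from h import *
snap('w10','wrist',270,60,100,250,3)
p=load('w10')
goto(579.4-.1115*56,63.3+.994*56,94.7,6.4)
"
```

```text
t 6.70 pos [572.8 119.5  94.8] rot [-179.83   -0.99    6.66] F [-0.2 -0.5 -0.3] w 11.8 | SHIFT [0.3 0.6 0.1] ROLL 0.26
```

View pics/w10c.png

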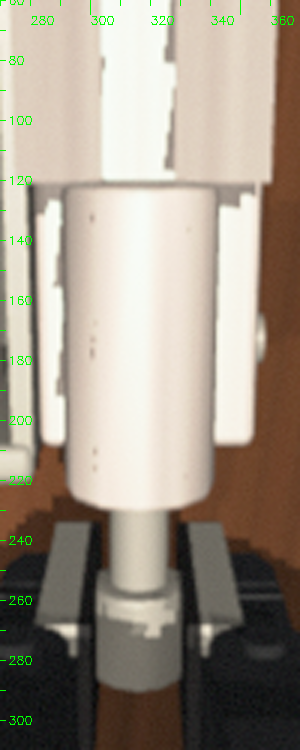

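```bash
python3 -c "
from h import *
p=load('w10')
f=atz(p,315,230,107.5);i=atz(p,315,122,107.5);s=atz(p,315.5,257,102)
print(f,i,np.linalg.norm(i-f),s,'visible shank',np.linalg.norm((f-s)[:2]),'depth',50-np.linalg.norm((f-s)[:2]))
"
```

```text
[569.01724628 141.96902646 107.5       ] [564.4181391  181.42758105 107.5       ] 39.72567578554924 [570.87494143 128.46097997 102.        ] visible shank 13.635187985689234 depth 36.364812014310765
```

Emit:
{"op": "send_rows", "data": {"commands": [[36,0,0,0,0],[36,0,0,0,0],[36,0,0,0,0],[36,0,0,0,0]]}}

```text
clock: 7.1
eef_pos: [572.8, 119.2, 94.8]
tool_rot: [-3.139, -0.017, 0.116]
force: [-0.8, 0.7, -0.1]
width: 35.8
```

```bash
python3 -c "
from h import *
snap('w11','wrist',270,60,100,250,3)
goto(574,110,200,6.4)
"
```

```text
t 7.15 pos [572.8 119.3  94.8] rot [-179.84   -0.99    6.63] F [-1.1  0.2  0.6] w 35.9 | SHIFT [   1.9    9.  -105.2] ROLL 0.23
```

View pics/w11c.png

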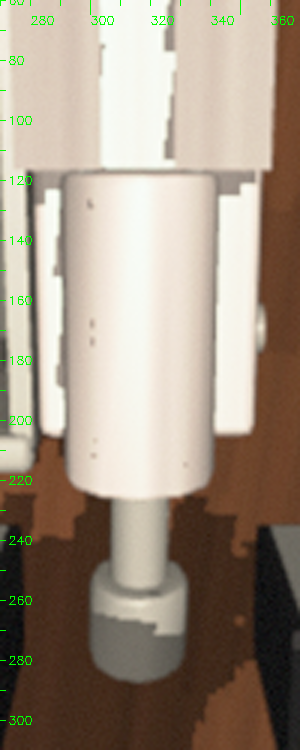

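Emit:
{"op": "send_rows", "data": {"commands": [[36,0,0,-40,0],[36,0,0,-80,0],[36,-12,-95,-165,0],[36,-12,-95,-165,0],[36,-12,-95,-165,0]]}}

```text
clock: 7.65
eef_pos: [546.8, 215.6, 263.2]
tool_rot: [-3.135, -0.021, 0.119]
force: [0.4, -0.1, -0.9]
width: 36.3
```

Emit:
{"op": "send_rows", "data": {"commands": [[85,0,0,0,0],[85,0,0,0,0],[85,0,0,0,0]]}}

```text
clock: 7.95
eef_pos: [546.7, 213.2, 261.7]
tool_rot: [-3.138, -0.019, 0.117]
force: [-0.4, 0.1, -0.8]
width: 77.6
```

```bash
python3 -c "
from h import *
goto(555,215,260,6.4)
snap('w12','wrist')
goto(555,215,260,6.4)
snap('s12','side',210,75,100,110,5)
"
```

```text
t 7.95 pos [546.7 213.2 261.7] rot [-179.77   -1.09    6.68] F [-0.4  0.1 -0.8] w 77.6 | SHIFT [ 8.4 -0.8  1.9] ROLL 0.28
t 8.00 pos [546.8 213.  261.6] rot [-179.76   -1.07    6.65] F [ 0.1 -0.   0. ] w 83.8 | SHIFT [ 8.4 -1.   1.7] ROLL 0.25
```

View pics/w12.png

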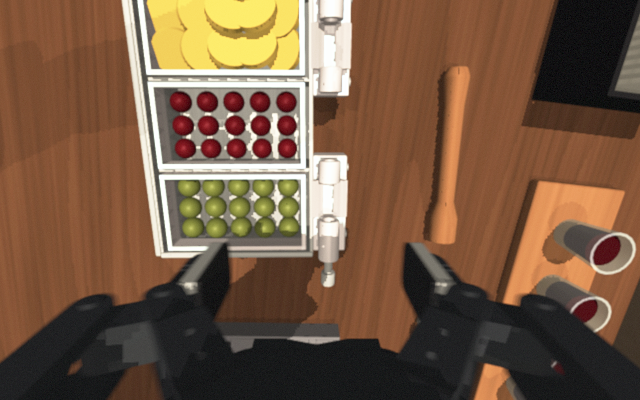

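View pics/s12c.png

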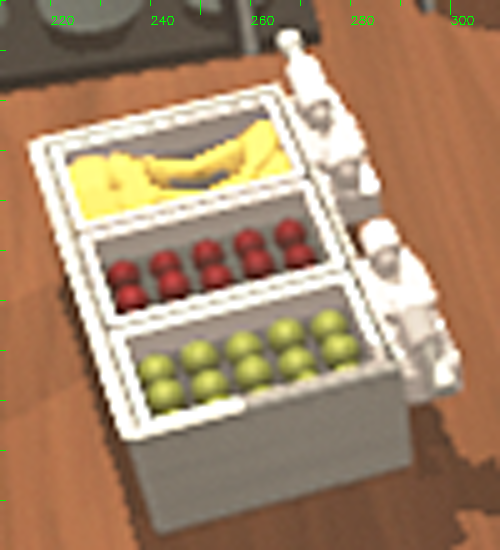

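```bash
python3 -c "
from h import *
crop('pics/w12.png','pics/w12a.png',300,0,70,105,6)
crop('pics/w12.png','pics/w12b.png',295,145,70,150,5)
"
```

```text
(no output)
```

View pics/w12a.png

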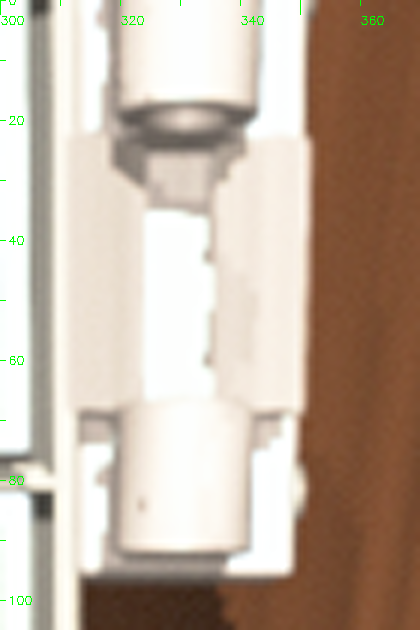

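View pics/w12b.png

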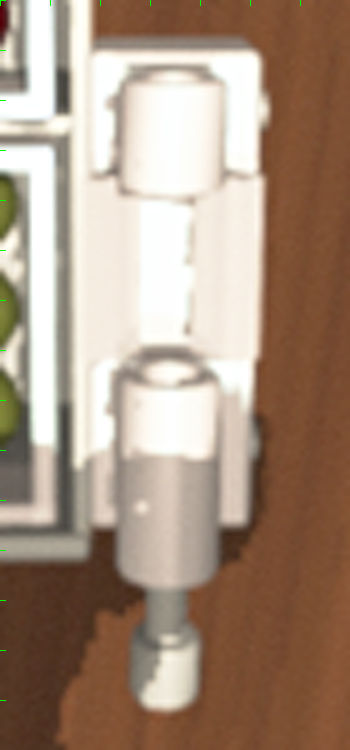

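```bash
cat > g.py <<'E'
from h import *
p=load('w12')
pts=dict(LO=(330.8,17.3),LI_p=(331,67),LI_m=(330.1,91.5),RI_p=(329.5,161.5),RI_m=(329.3,183.5),RO_p=(328.8,221.5),RO_m=(328.5,260))
W={k:atz(p,*v,108) for k,v in pts.items()}; A={k:atz(p,*v,98) for k,v in pts.items()}
# fit axis in xy: use silhouette centre ~ axis height 98..103
for z in(98,108):
    X=np.array([atz(p,*v,z)[:2] for v in pts.values()])
    c=np.polyfit(X[:,1],X[:,0],1); print('yaw',np.degrees(np.arctan(-c[0])),'res',np.round(X[:,0]-np.polyval(c,X[:,1]),2),'x@y=266',np.polyval(c,266))
yd=np.array([-np.sin(np.radians(6.4)),np.cos(np.radians(6.4)),0])
s={k:round(float(w@yd),1) for k,w in W.items()}; print(s)
print('gapL',s['LO']-s['LI_p'],'gapR',s['RI_m']-s['RO_p'],'mid L',(s['LO']+s['LI_p'])/2,'R',(s['RI_m']+s['RO_p'])/2)
E
python3 g.py
```

```text
yaw 6.661373674741538 res [-0.21  0.4  -0.14 -0.02  0.01 -0.08  0.03] x@y=266 555.4399724810872
yaw 6.6613736747415935 res [-0.2   0.39 -0.14 -0.02  0.01 -0.07  0.03] x@y=266 554.8301537191447
{'LO': 287.1, 'LI_p': 250.7, 'LI_m': 231.8, 'RI_p': 173.8, 'RI_m': 154.3, 'RO_p': 118.9, 'RO_m': 80.7}
gapL 36.400000000000034 gapR 35.400000000000006 mid L 268.9 R 136.60000000000002
```

```bash
python3 -c "
from h import *
t=load('w12'); t=ctrl.camera_params('top')
l=atz(t,387.7,231.5,160);r=atz(t,473.3,247,160);print(l,r,np.linalg.norm(l-r),(l+r)/2,'yaw',np.degrees(np.arctan2(-(l-r)[0],(l-r)[1])))
goto(493,-330,262,-10)
"
```

```text
[ 511.87632312 -218.4165977   160.        ] [ 467.90583684 -464.39823028  160.        ] 249.88070599589125 [ 489.89107998 -341.40741399  160.        ] yaw -10.134873101578835
t 8.05 pos [546.8 213.2 261.6] rot [-179.74   -1.07    6.65] F [ 0.7 -0.8 -0.2] w 84.5 | SHIFT [-116.3  533.3   -4.9] ROLL 16.65
```

Emit:
{"op": "send_rows", "data": {"commands": [[60,-116,533,-5,16.6],[60,-116,533,-5,16.6],[60,-116,533,-5,16.6],[60,-116,533,-5,16.6],[60,-116,533,-5,16.6]]}}

```text
clock: 8.55
eef_pos: [521.4, -36.4, 261.8]
tool_rot: [-3.133, -0.015, -0.175]
force: [0.9, -0.8, 0.1]
width: 59.6
```

```bash
python3 -c "
from h import *
goto(491,-330,262,-10)
"
```

```text
t 8.55 pos [521.4 -36.4 261.8] rot [-179.49   -0.86  -10.05] F [ 0.9 -0.8  0.1] w 59.6 | SHIFT [ 21.3 294.4  -2.5] ROLL -0.05
```

Emit:
{"op": "send_rows", "data": {"commands": [[60,21.5,294,-3,0],[60,21.5,294,-3,0],[60,21.5,294,-3,0],[60,21.5,294,-3,0],[60,21.5,294,-3,0]]}}

```text
clock: 9.05
eef_pos: [494.6, -284.9, 261.5]
tool_rot: [-3.133, -0.013, -0.178]
force: [1.3, -0.1, 0.2]
width: 60.0
```

Emit:
{"op": "send_rows", "data": {"commands": [[60,2,44,0,0],[60,2,44,0,0],[60,2,44,0,0],[60,2,44,0,0]]}}

```text
clock: 9.45
eef_pos: [488.5, -327.7, 260.4]
tool_rot: [-3.131, -0.012, -0.177]
force: [0.4, 0.3, -0.1]
width: 60.1
```

```bash
python3 -c "
from h import *
goto(491,-330,262,-10)
snap('w13','wrist')
goto(491,-330,262,-10)
"
```

```text
t 9.45 pos [ 488.5 -327.7  260.4] rot [-179.4    -0.69  -10.15] F [ 0.4  0.3 -0.1] w 60.1 | SHIFT [ 2.9  1.8 -1.5] ROLL -0.15
t 9.50 pos [ 488.9 -327.2  260.7] rot [-179.41   -0.71  -10.08] F [-0.2  0.6  0.1] w 59.8 | SHIFT [ 2.6  2.4 -1.3] ROLL -0.08
```

View pics/w13.png

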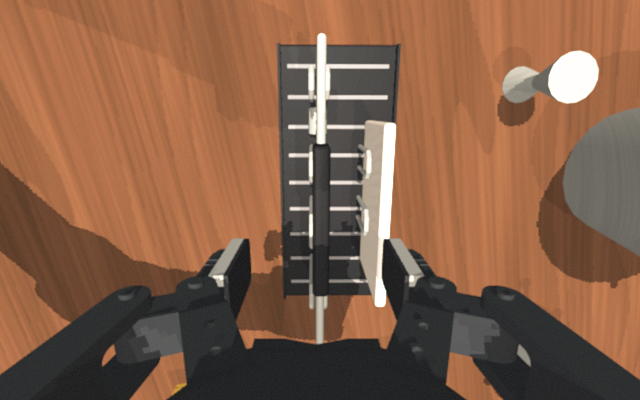

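```bash
python3 -c "
from h import *
crop('pics/w13.png','pics/w13a.png',290,25,70,140,5)
crop('pics/w13.png','pics/w13b.png',290,210,70,140,5)
"
```

```text
(no output)
```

View pics/w13a.png

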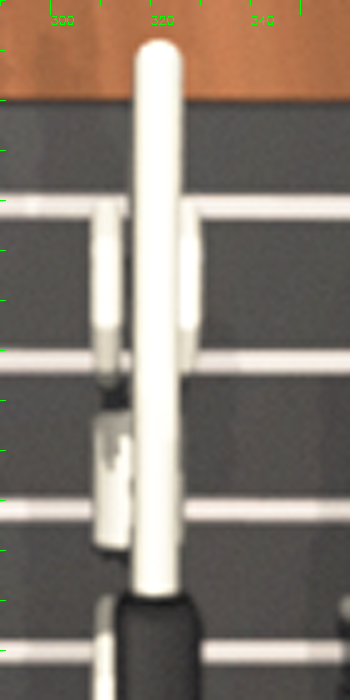

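View pics/w13b.png

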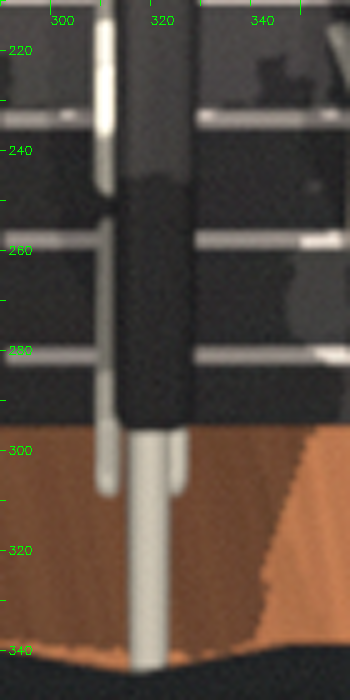

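```bash
python3 -c "
from h import *
p=load('w13')
for z in (165,172,178,184):
    a=atz(p,321.4,145,z);b=atz(p,321,295.5,z);e=atz(p,321.5,33.5,z);
    print(z,'strip',np.linalg.norm(a-b),(a+b)/2,'end-to-mid',np.linalg.norm(e-(a+b)/2),'yaw',np.degrees(np.arctan2(-(e-b)[0],(e-b)[1])))
"
```

```text
165 strip 114.56450671196069 [ 490.13610962 -342.22115466  165.        ] end-to-mid 126.80673467021157 yaw -10.040829671591771
172 strip 110.99824369935386 [ 490.36991749 -339.79330946  172.        ] end-to-mid 122.85938500160236 yaw -10.040829671591757
178 strip 107.94144683140506 [ 490.57032424 -337.71229928  178.        ] end-to-mid 119.47594242850883 yaw -10.040829671591753
184 strip 104.88464996345631 [ 490.77073098 -335.63128911  184.        ] end-to-mid 116.09249985541517 yaw -10.040829671591752
```

```bash
python3 -c "
from h import *
goto(490.4,-339.2,161,-10.05)
"
```

```text
t 9.50 pos [ 488.9 -327.2  260.7] rot [-179.41   -0.71  -10.08] F [-0.2  0.6  0.1] w 59.8 | SHIFT [ 2.4 12.6 99.6] ROLL -0.03
```

Emit:
{"op": "send_rows", "data": {"commands": [[44,2.4,12.6,50,0],[44,2.4,12.6,70,0],[44,2.4,12.6,70,0],[44,2.4,12.6,70,0]]}}

```text
clock: 9.9
eef_pos: [490.8, -338.3, 191.1]
tool_rot: [-3.131, -0.013, -0.174]
force: [0.7, -0.3, 0.3]
width: 44.0
```

```bash
python3 -c "
from h import *
goto(490.4,-339.2,161,-10.05)
snap('w14','wrist')
goto(490.4,-339.2,161,-10.05)
"
```

```text
t 9.90 pos [ 490.8 -338.3  191.1] rot [-179.38   -0.73   -9.96] F [ 0.7 -0.3  0.3] w 44.0 | SHIFT [-0.6  1.3 30.1] ROLL 0.09
t 9.95 pos [ 491.3 -338.8  192. ] rot [-179.43   -0.84   -9.98] F [ 0.4 -0.3 -0.1] w 44.1 | SHIFT [-1.3  0.8 31. ] ROLL 0.07
```

View pics/w14.png

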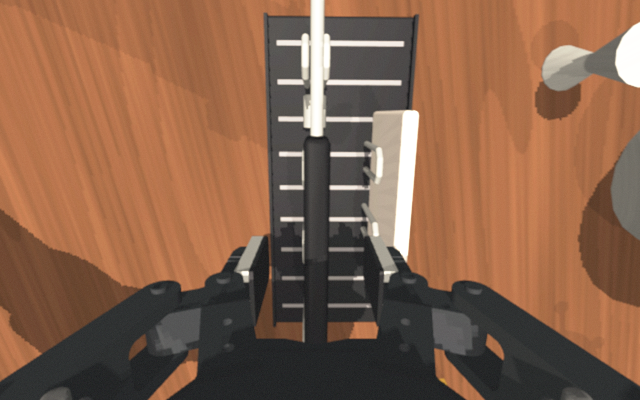

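Emit:
{"op": "send_rows", "data": {"commands": [[44,-1,0.5,31,0],[44,-1,0.5,31,0],[44,-1,0.5,31,0]]}}

```text
clock: 10.25
eef_pos: [491.3, -338.8, 162.2]
tool_rot: [-3.132, -0.016, -0.174]
force: [-0.0, -0.3, 0.3]
width: 43.4
```

```bash
python3 -c "
from h import *
goto(490.4,-339.2,161,-10.05)
"
```

```text
t 10.25 pos [ 491.3 -338.8  162.2] rot [-179.45   -0.89   -9.95] F [-0.  -0.3  0.3] w 43.4 | SHIFT [-0.8  0.6  1.2] ROLL 0.10
```

Emit:
{"op": "send_rows", "data": {"commands": [[2,-0.5,0.4,1.2,0],[2,-0.5,0.4,1.2,0],[2,-0.5,0.4,1.2,0],[2,-0.5,0.4,1.2,0],[2,-0.5,0.4,1.2,0]]}}

```text
clock: 10.75
eef_pos: [490.9, -339.5, 162.5]
tool_rot: [-3.133, -0.016, -0.174]
force: [-0.8, 1.5, 6.2]
width: 11.1
```

Emit:
{"op": "send_rows", "data": {"commands": [[2,0,0,0,0],[2,0,0,-5,0],[2,0,0,-10,0],[2,0,0,-30,0],[2,0,0,-30,0]]}}

```text
clock: 11.25
eef_pos: [491.6, -340.4, 194.7]
tool_rot: [-3.134, -0.02, -0.174]
force: [-1.0, -0.0, -2.6]
width: 11.0
```

```bash
python3 -c "
from h import *
goto(490.4,-339.2,300,-10.05)
snap('w15','wrist')
snap('s15','side')
"
```

```text
t 11.25 pos [ 491.6 -340.4  194.7] rot [-179.58   -1.15   -9.99] F [-1.  -0.  -2.6] w 11.0 | SHIFT [   0.8   -1.7 -105.3] ROLL 0.06
```

View pics/w15.png

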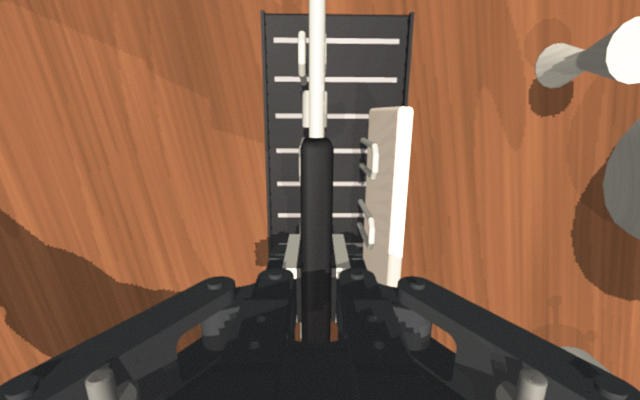

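View pics/s15.png

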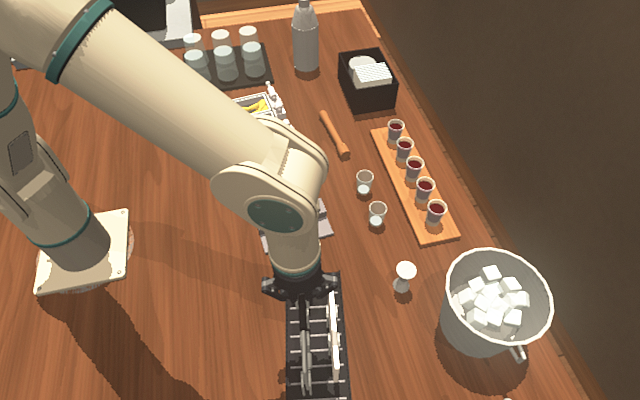

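Emit:
{"op": "send_rows", "data": {"commands": [[2,0,0,-50,0],[2,0,0,-100,0],[2,0,0,-105,0],[2,0,0,-105,0]]}}

```text
clock: 11.75
eef_pos: [488.9, -340.6, 298.3]
tool_rot: [-3.134, -0.019, -0.174]
force: [-0.8, 0.4, -3.3]
width: 11.1
```

```bash
python3 -c "
from h import *
goto(554.9,266,305,6.6)
"
```

```text
t 11.75 pos [ 488.9 -340.6  298.3] rot [-179.57   -1.1    -9.97] F [-0.8  0.4 -3.3] w 11.1 | SHIFT [ -39.9 -608.9   -2.9] ROLL -16.57
```

Emit:
{"op": "send_rows", "data": {"commands": [[2,-0.5,-8,-3,-0.3],[2,-1.5,-25,-3,-1],[2,-3.5,-50,-3,-1.7],[2,-5,-78,-3,-2.4],[2,-7,-106,-3,-3.1]]}}

```text
clock: 12.25
eef_pos: [499.7, -231.7, 300.4]
tool_rot: [-3.133, -0.017, -0.118]
force: [1.0, 0.1, -3.3]
width: 11.2
```

```bash
python3 -c "
from h import *
goto(554.9,266,305,6.6)
"
```

```text
t 12.25 pos [ 499.7 -231.7  300.4] rot [-179.52   -0.95   -6.73] F [ 1.   0.1 -3.3] w 11.2 | SHIFT [-3.400e+00 -5.008e+02 -5.000e-01] ROLL -13.33
```

Emit:
{"op": "send_rows", "data": {"commands": [[2,0,-28,0,-0.8],[2,0,-58,0,-1.6],[2,0,-90,0,-2.4],[2,-1,-122,0,-3.2],[2,-1,-154,0,-4]]}}

```text
clock: 12.75
eef_pos: [515.3, -75.4, 300.2]
tool_rot: [-3.133, -0.014, -0.045]
force: [0.4, 0.0, -3.1]
width: 11.1
```

Emit:
{"op": "send_rows", "data": {"commands": [[2,0,-30,0,-0.8],[2,0,-60,0,-1.6],[2,0,-92,0,-2.4],[2,0,-122,0,-3.2],[2,0,-150,0,-4]]}}

```text
clock: 13.25
eef_pos: [520.1, 77.6, 300.1]
tool_rot: [-3.134, -0.011, 0.029]
force: [-0.1, -0.1, -2.8]
width: 11.1
```

```bash
python3 -c "
from h import *
goto(554.9,266,305,6.6)
"
```

```text
t 13.25 pos [520.1  77.6 300.1] rot [-179.54   -0.65    1.64] F [-0.1 -0.1 -2.8] w 11.1 | SHIFT [  40.2 -187.4   -3. ] ROLL -4.96
```

Emit:
{"op": "send_rows", "data": {"commands": [[2,6,-30,0,-1],[2,14,-62,0,-2],[2,22,-94,0,-3],[2,30,-124,0,-4],[2,36,-150,0,-5]]}}

```text
clock: 13.75
eef_pos: [549.8, 231.8, 300.1]
tool_rot: [-3.134, -0.009, 0.12]
force: [0.4, 0.7, -3.9]
width: 10.9
```

Emit:
{"op": "send_rows", "data": {"commands": [[2,2,-16,0,0],[2,4,-28,0,0],[2,5,-35,0,0],[2,5,-36,0,0],[2,5,-36,0,0]]}}

```text
clock: 14.25
eef_pos: [550.3, 267.2, 300.1]
tool_rot: [-3.135, -0.008, 0.12]
force: [0.0, -0.0, -3.2]
width: 11.3
```

```bash
python3 -c "
from h import *
goto(554.9,266,300,6.6)
snap('w16','wrist')
goto(554.9,266,300,6.6)
"
```

```text
t 14.25 pos [550.3 267.2 300.1] rot [-179.63   -0.47    6.85] F [ 0.  -0.  -3.2] w 11.3 | SHIFT [4.4 1.8 0.2] ROLL 0.25
t 14.30 pos [550.6 266.8 300.2] rot [-179.64   -0.48    6.81] F [ 0.2 -0.6 -3.2] w 11.1 | SHIFT [4.2 1.3 0.3] ROLL 0.21
```

View pics/w16.png

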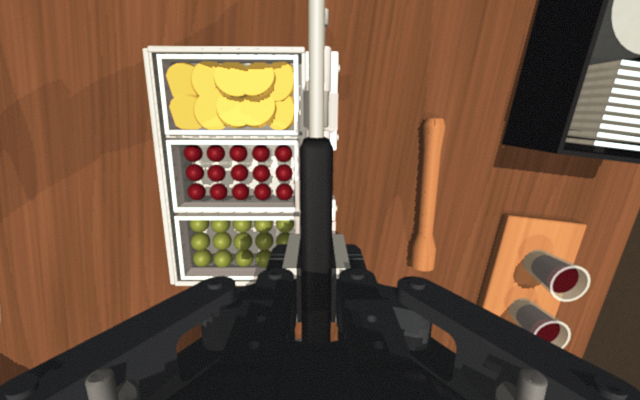

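```bash
python3 -c "
from h import *
crop('pics/w16.png','pics/w16c.png',285,0,70,150,5)
snap('s16','side',210,20,160,160,5)
snap('t16','top',160,180,130,100,6)
"
```

```text
(no output)
```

View pics/w16c.png

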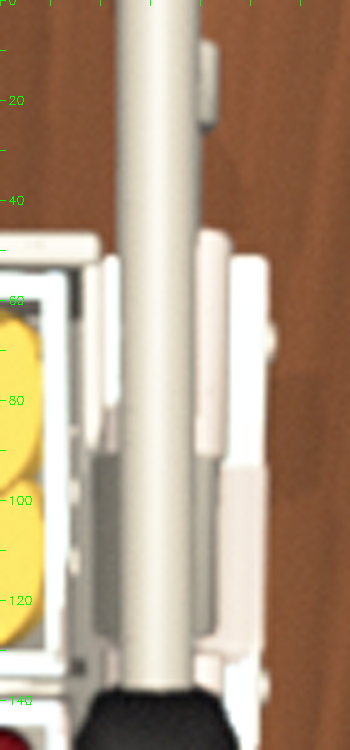

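View pics/s16c.png

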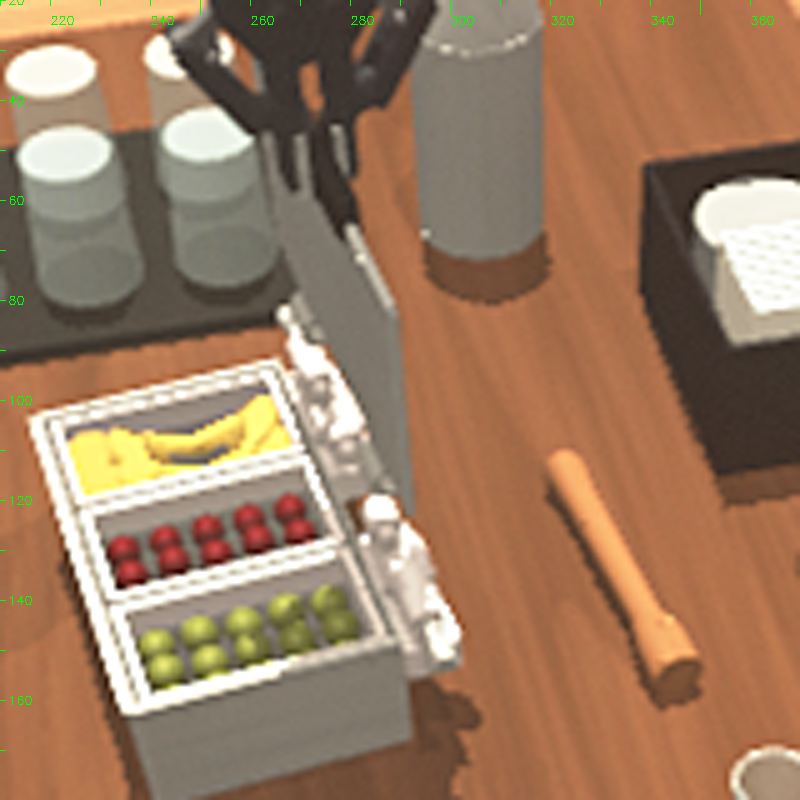

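View pics/t16c.png

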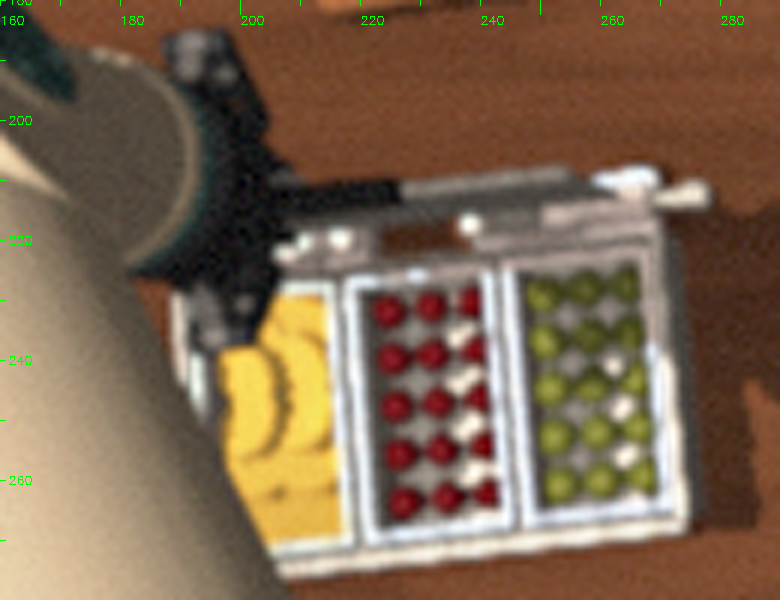

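```bash
python3 -c "
from h import *
p=load('w16')
yd=np.array([-np.sin(np.radians(6.66)),np.cos(np.radians(6.66)),0]);xd=np.array([yd[1],-yd[0],0])
m=np.array([554.9,266.1,98]);tcp=np.array([550.4,267.0,300.1])
for z in (157,161,165):
    k=atz(p,315.8,108.5,z);print(z,k,'rel tcp: x %.2f y %.2f'%((k-tcp)@xd,(k-tcp)@yd),'rel gapL: x %.2f y %.2f'%((k-m)@xd,(k-m)@yd-67))
    print(' w',np.linalg.norm(atz(p,303.4,108,z)-atz(p,328.2,108,z)),'len',np.linalg.norm(atz(p,315,90.5,z+10)-atz(p,315,126.5,z+10)))
print('camera',p['cam_to_world'][:3,3])
print('pred gapL px',proj(p,m+67*yd),proj(p,m+67*yd+[0,0,10]+18*yd),proj(p,m+67*yd+[0,0,10]-18*yd))
for s in (18,30,55):
  for q in (-10,10): print(s,q,proj(p,m+(67+s)*yd+q*xd))
"
```

```text
157 [542.78925483 334.33098154 157.        ] rel tcp: x 0.25 y 67.76 rel gapL: x -4.12 y 2.18
 w 19.89884518827067 len 26.877314571203172
161 [542.7642015  334.28650228 161.        ] rel tcp: x 0.22 y 67.72 rel gapL: x -4.15 y 2.13
 w 19.6065588643263 len 26.467474293186356
165 [542.73914817 334.24202302 165.        ] rel tcp: x 0.19 y 67.68 rel gapL: x -4.18 y 2.09
 w 19.31427254038215 len 26.057634015169544
camera [541.08362505 331.3028347  429.319894  ]
pred gapL px [319.54375992 111.45811693] [319.85474248  91.55075076] [319.62806103 130.75594467]
18 -10 [309.28826805  92.14252999]
18 10 [330.01111455  92.21804242]
30 -10 [309.26284845  78.9780187 ]
30 10 [330.1847977   79.06127091]
55 -10 [309.2082893   50.72248658]
55 10 [330.55757503  50.82280171]
```

Emit:
{"op": "send_rows", "data": {"commands": [[2,4.1,2.1,10,0.1],[2,4.1,2.1,25,0.1],[2,4.1,2.1,36,0.1],[2,4.1,2.1,38,0.1],[2,4.1,2.1,38,0.1]]}}

```text
clock: 14.9
eef_pos: [555.2, 265.2, 261.8]
tool_rot: [-3.135, -0.008, 0.117]
force: [-0.1, -0.0, -3.4]
width: 11.5
```

```bash
python3 -c "
from h import *
snap('w17','wrist',285,0,70,150,5)
goto(554.9,266,240,6.6)
"
```

```text
t 14.95 pos [555.5 265.6 262.5] rot [-179.61   -0.5     6.68] F [ 0.2  0.2 -1.9] w 10.8 | SHIFT [-0.8 -0.4 22.5] ROLL 0.08
```

View pics/w17c.png

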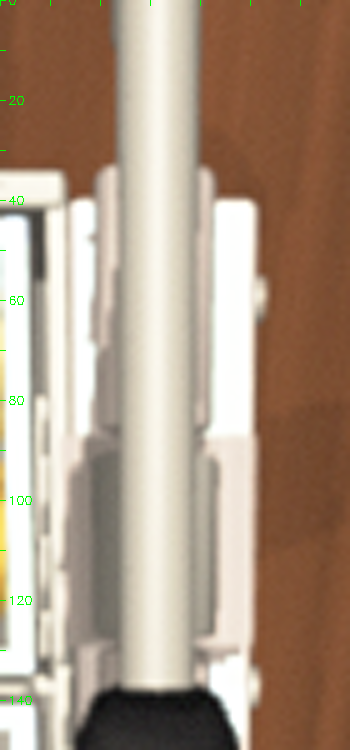

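Emit:
{"op": "send_rows", "data": {"commands": [[2,0,0,6,0],[2,0,0,12,0],[2,0,0,17,0],[2,0,0,17,0]]}}

```text
clock: 15.35
eef_pos: [555.1, 265.4, 244.5]
tool_rot: [-3.135, -0.007, 0.117]
force: [-0.0, 0.3, -2.9]
width: 11.3
```

```bash
python3 -c "
from h import *
snap('w18','wrist',285,0,70,150,5)
goto(554.9,266,238.5,6.6)
snap('s18','side',230,20,110,130,6)
goto(554.9,266,238.5,6.6)
"
```

```text
t 15.40 pos [555.4 265.5 245. ] rot [-179.63   -0.45    6.69] F [ 1.1 -0.4 -2.9] w 10.7 | SHIFT [-0.5 -0.5  6.5] ROLL 0.09
t 15.45 pos [555.6 265.7 245.4] rot [-179.61   -0.49    6.69] F [ 0.8 -0.8 -1.9] w 11.2 | SHIFT [-0.7 -0.3  6.9] ROLL 0.09
```

View pics/w18c.png

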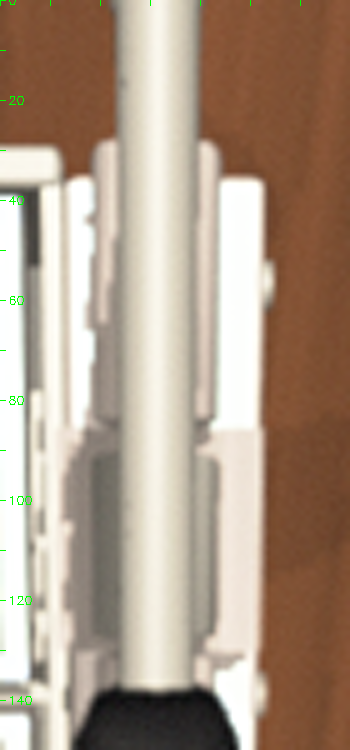

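View pics/s18c.png

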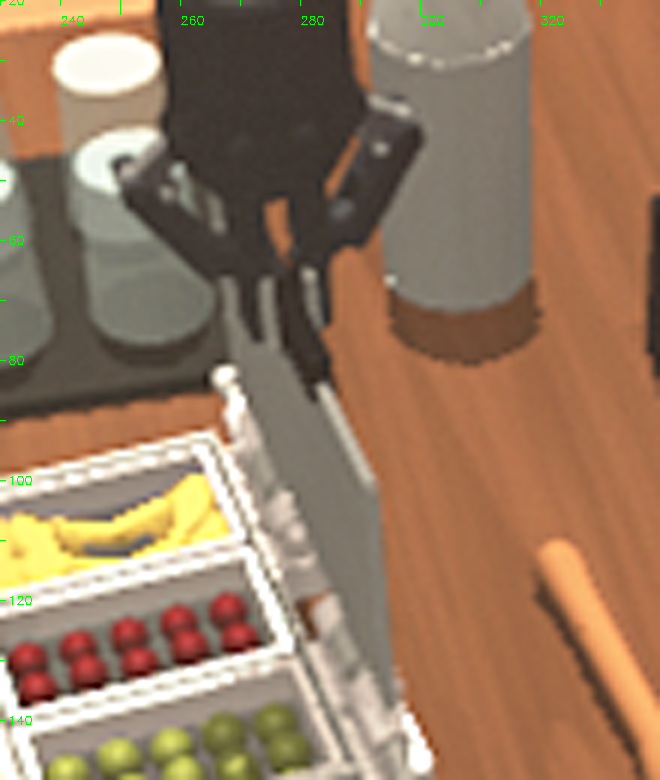

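Emit:
{"op": "send_rows", "data": {"commands": [[2,-0.2,0,2,0],[2,-0.2,0,4,0],[2,-0.2,0,6,0],[2,-0.2,0,6.5,0],[2,-0.2,0,6.5,0]]}}

```text
clock: 15.95
eef_pos: [555.4, 265.7, 238.7]
tool_rot: [-3.135, -0.008, 0.117]
force: [0.3, -0.1, -3.8]
width: 11.2
```

```bash
python3 -c "
from h import *
snap('w19','wrist',285,0,70,150,5)
for _ in range(1): goto(554.9,266,238.5,6.6)
"
```

```text
t 16.00 pos [555.5 265.7 238.8] rot [-179.61   -0.49    6.69] F [ 0.  0. -3.] w 11.1 | SHIFT [-0.6 -0.3  0.3] ROLL 0.09
```

View pics/w19c.png

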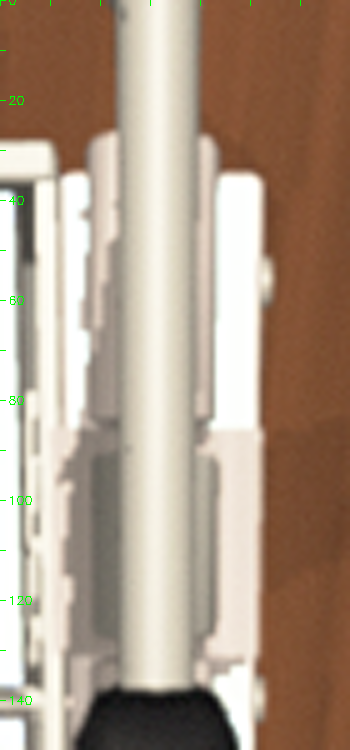

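Emit:
{"op": "send_rows", "data": {"commands": [[2,-0.6,0,0,0],[2,-0.6,0,1,0],[2,-0.6,0,2,0],[2,-0.6,0,2,0]]}}

```text
clock: 16.4
eef_pos: [554.8, 265.6, 236.6]
tool_rot: [-3.135, -0.008, 0.117]
force: [-0.4, -0.9, -3.4]
width: 11.0
```

Emit:
{"op": "send_rows", "data": {"commands": [[2,0,0,0.5,0],[2,0,0,1,0],[2,0,0,1,0]]}}

```text
clock: 16.7
eef_pos: [554.8, 265.6, 235.5]
tool_rot: [-3.135, -0.008, 0.117]
force: [-0.6, -0.6, -3.3]
width: 11.1
```

Emit:
{"op": "send_rows", "data": {"commands": [[2,0,0,0.5,0],[2,0,0,1,0],[2,0,0,1,0]]}}

```text
clock: 17.0
eef_pos: [554.8, 265.6, 234.5]
tool_rot: [-3.135, -0.008, 0.117]
force: [-0.7, -0.6, -3.6]
width: 11.1
```

Emit:
{"op": "send_rows", "data": {"commands": [[2,0,0,0.4,0],[2,0,0,0.8,0],[2,0,0,0.8,0]]}}

```text
clock: 17.3
eef_pos: [555.1, 265.5, 234.3]
tool_rot: [-3.135, -0.009, 0.116]
force: [-0.6, -0.9, 2.7]
width: 11.0
```

Emit:
{"op": "send_rows", "data": {"commands": [[2,0,0,0.4,0],[2,0,0,0.8,0],[2,0,0,0.8,0]]}}

```text
clock: 17.6
eef_pos: [555.3, 265.4, 234.2]
tool_rot: [-3.135, -0.01, 0.116]
force: [-1.6, -1.8, 5.6]
width: 11.2
```

```bash
python3 -c "
from h import *
s=ctrl.read_state();print(s['torque'],s['force'])
goto(554.9,265.7,238.6,6.66)
"
```

```text
[-0.30192005  0.5188902   0.0670018 ] [-1.58354826 -1.81696625  5.57502596]
t 17.60 pos [555.3 265.4 234.2] rot [-179.63   -0.55    6.67] F [-1.6 -1.8  5.6] w 11.2 | SHIFT [-0.3 -0.4 -4.4] ROLL 0.01
```

Emit:
{"op": "send_rows", "data": {"commands": [[2,-0.3,-0.3,-1.5,0],[2,-0.3,-0.3,-3,0],[2,-0.3,-0.3,-4.3,0],[2,-0.3,-0.3,-4.3,0],[2,-0.3,-0.3,-4.3,0]]}}

```text
clock: 18.1
eef_pos: [554.8, 265.7, 238.3]
tool_rot: [-3.135, -0.009, 0.116]
force: [-0.5, -0.2, -3.9]
width: 11.1
```

```bash
python3 -c "
from h import *
snap('w20','wrist',285,0,70,150,5)
snap('s20','side',230,20,110,130,6)
goto(554.9,265.7,238.6,6.66)
s=ctrl.read_state();print(s['torque'],s['force'])
"
```

```text
t 18.20 pos [554.8 265.7 238.3] rot [-179.63   -0.53    6.66] F [-0.3 -1.1 -3. ] w 10.9 | SHIFT [ 0.1 -0.  -0.3] ROLL 0.00
[ 0.01071745  0.03027153 -0.00284138] [-0.31505863 -1.13135233 -2.9760034 ]
```

View pics/w20c.png

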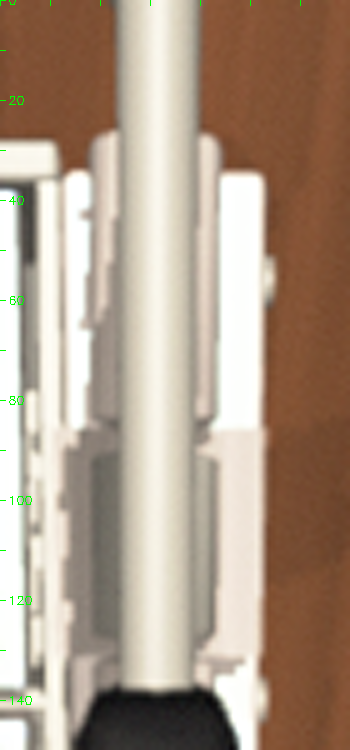

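View pics/s20c.png

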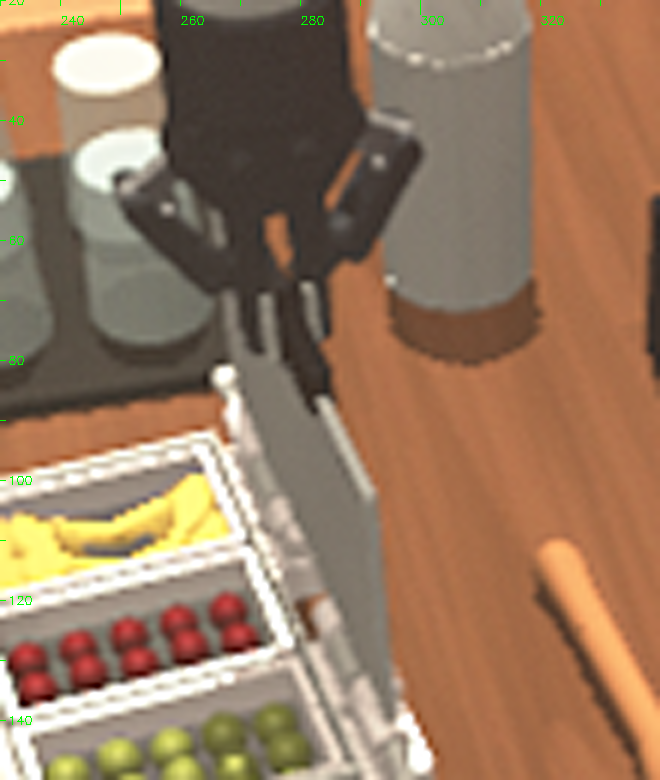

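```bash
python3 -c "
from h import *
snap('t20','top',200,185,90,60,8)
crop('pics/s20.png','pics/s20d.png',270,110,60,60,10)
goto(554.9,265.7,238.6,6.66)
"
```

```text
t 18.25 pos [554.9 265.6 238.4] rot [-179.63   -0.54    6.67] F [ 0.3  0.2 -3.3] w 11.4 | SHIFT [ 0.1 -0.  -0.2] ROLL 0.01
```

View pics/t20c.png

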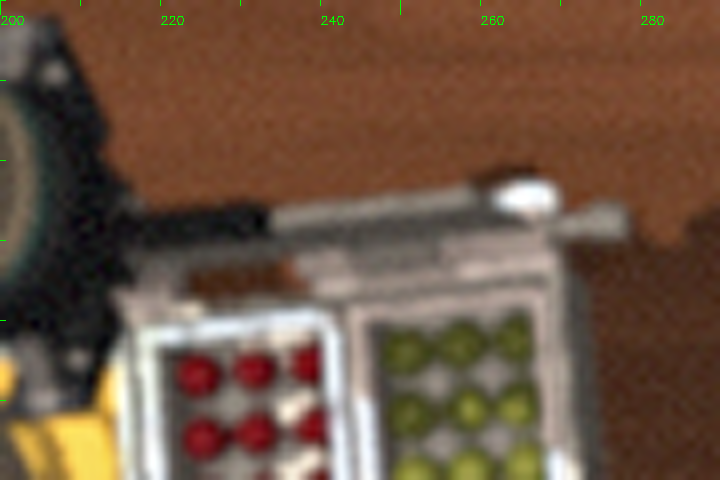

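View pics/s20d.png

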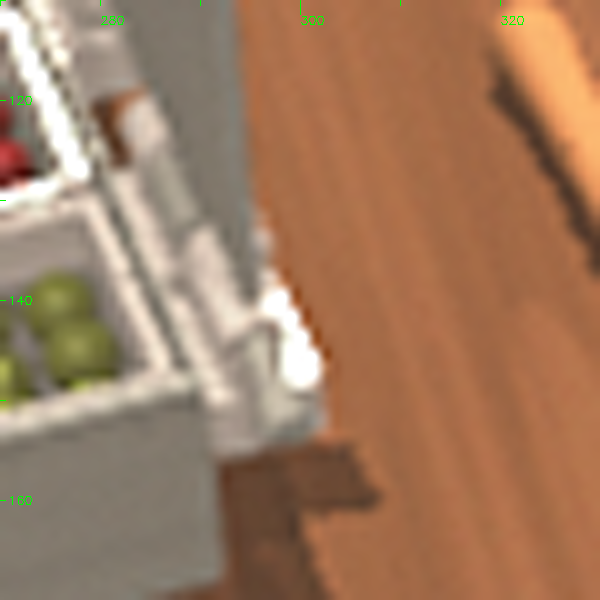

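```bash
python3 -c "
from h import *
yd=np.array([-np.sin(np.radians(6.66)),np.cos(np.radians(6.66)),0]);xd=np.array([yd[1],-yd[0],0]);m=np.array([554.9,266.1,98])
for cam in('side','top'):
  p=ctrl.camera_params(cam)
  im=cv2.imread('pics/%s20.png'%cam[0]);x0,y0,w,h=(265,105,55,55) if cam=='side' else (225,190,60,45)
  S=12;c=cv2.resize(im[y0:y0+h,x0:x0+w],None,fx=S,fy=S,interpolation=cv2.INTER_CUBIC)
  for a,b,col in((-125,-85,(0,0,255)),(-81,-53,(0,255,0)),(-49,-29,(255,0,0))):
    for q in(-10,10):
      P=[tuple(int(v) for v in (proj(p,m+s*yd+q*xd)-[x0,y0]+.5)*S) for s in(a,b)]; cv2.line(c,*P,col,1)
  cv2.imwrite('pics/ov_%s.png'%cam,c)
"
```

```text
(no output)
```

View pics/ov_side.png

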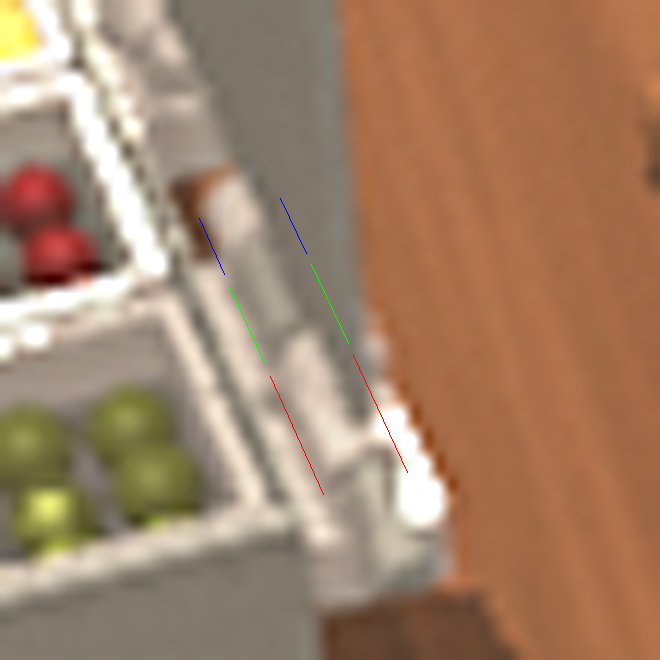

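View pics/ov_top.png

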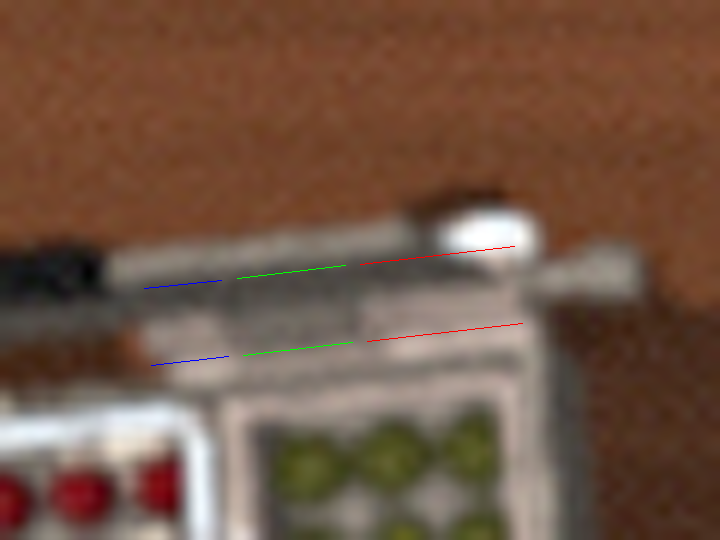

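```bash
python3 -c "
from h import *
goto(554.9,265.7,238.6,6.66)
print(ctrl.finish_job())
"
```

```text
t 18.25 pos [554.9 265.6 238.4] rot [-179.63   -0.54    6.67] F [ 0.3  0.2 -3.3] w 11.4 | SHIFT [ 0.1 -0.  -0.2] ROLL 0.01
the job is handed in; nothing more can be done
None
```

I started the hinge pin in the empty right-hand knuckle and let it go. I then took the lid from the rack and held it upright in the hinge gaps, off the station. I handed the job in at 18.3 s. The simulator gave no verdict, so everything below is from my own checks.

- **Pin:** it was in the pocket farthest from the robot, the only part with a round head and a tapered nose. Its nose was about 36 mm deep before I let go. It stayed in place when the fingers opened and did not show in the gap.
- **Lid height:** I lowered the lid until it touched the scoop, at TCP height about 234.4 mm, then raised it to 238.4 mm. The 4.2 mm offset puts the ideal at 238.6 mm, so it is within about 0.5 mm. Before I raised it, the measured moment suggested both knuckles were touching about evenly.
- **Lid alignment:** in the wrist picture the left knuckle was within about 0.3 mm of the hinge axis across, and about 1 mm toward -y along it.
- **Lid load:** the last force reading was -3.3 N vertically. That is just the lid's weight, so it was not pressing on the station.

**Less certain:**
- The right lid knuckle was only checked in the coarse side and top pictures, where it looked in line with its neighbours.
- My drawn outline of the hinge axis sat a few mm off the actual knuckles in those two pictures.
- The wrist camera's scale read about 1.6% low; I allowed for this.

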